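Clear the way, release the two gate catches of a flask shaker and hold its guard gate wide

TASK

The red-capped amber jar stands in the swing of the flask shaker's guard gate: first set it down (do not drop it) upright on the small round raised stand and let go of it. Then squeeze the red catch fully home against its black block, next the yellow catch against its block, and pull the gate outwards by its black post, past the click of its detent, until it stands wide open, about square to the shaker's front. The gate springs back if released, so finish still gripping its post and holding it wide; leave the other bottles and glassware where they are.

Things in the scene. Friction and masses are not known exactly. Their poses are not given: they have to be found in the camera images.
- shaker: White flask shaker. Origin on the table in its front plane; x to its back (front faces -x), y left, z up; yaw within 0.2 rad. In its frame (mm): base x 0..220, y -190..170, 80 high, guard to z 140, flasks to 160; grey lock console with both catches x -90..0, y -190..-12, top at z 110; gate y 0..150; hinge pillar and detent bracket at y 112..170, x -34..3, to z 170.
- jar_mid (a point): Centre of the amber jar with RED cap: loose, 50 mm in diameter, 100 tall (cap: top 26 mm), about 0.16 kg; this point is 50 mm above its foot, z its axis. It starts on the table 85 to 120 mm before the shaker's front plane, in front of the shut gate. Best gripped by the cap, 25 to 30 mm above this point, jaws closing along shaker y: gate and catches are near.
- jar: The same jar, origin at the centre of its foot.
- stand_top (a point): Centre of the top face of the fixed raised stand: a level aluminium disc 50 mm in diameter, 70 mm above the table, on a thin steel stem with a 90 mm foot. z up.
- red_squeeze (a point): Jaw centre for squeezing the RED catch, fixed on the console, z 135 mm: a fixed black block and a red sliding tab, each 10 mm thick, 36 wide, top at z 149. Squeeze along shaker x. From here the block's outer face is 11 mm to -x, the tab's outer face 27 mm to +x at joint 0, 11 mm when fully in. Guard's blue panel (to z 140) is 69 mm to +x.
- red_catch (a joint): Travel of the red tab towards its block, 0 (out, locking) to 0.016 m (fully squeezed). About 6 N of friction; it stays where it is left. Until it is in by 11 mm its pawl blocks the yellow catch.
- yellow_squeeze (a point): Jaw centre for squeezing the YELLOW catch, fixed on the console, z 135 mm: a fixed black block and a yellow sliding tab, each 10 mm thick, 36 wide, top at z 149. Squeeze along shaker y. From here the block's outer face is 11 mm to -y, the tab's outer face 27 mm to +y at joint 0, 11 mm when fully in. Its steel bolt, 29 mm to +x, bars the gate until drawn 12 mm.
- yellow_catch (a joint): Travel of the yellow tab towards its block, 0 (out, bolt before the gate) to 0.016 m (fully squeezed, bolt clear). About 6 N of friction; it stays where it is left.
- gate (a joint): Gate angle in rad: 0 shut, positive as the free end swings out towards the robot, stop at 1.75. A spring pulls it shut with 0.2 N m at 0 and 0.6 N m at 1.5; a sprung detent, passed between about 0.25 and 0.75, adds up to about 0.5 N m.
- gate_hinge (a point): Point on the gate's vertical hinge axis, 165 mm above the table, level with the middle of the post; axes as the shaker's. In the shaker's frame it lies 60 mm to +x and 305 mm to +y of point red_squeeze.
- gate_post (a point): Black round upright post with a freely turning sleeve on the gate's top edge, 20 mm in diameter, from z 140 to 190 mm; origin at its centre, 120 mm from the hinge axis. At gate angle q it lies 120 mm x (-sin q, -cos q) from the hinge along shaker x, y. The gate is a 10 mm panel, 150 wide, z 30 to 140 mm.
- spare_jar: Bystander: amber jar of the same size with a WHITE cap, origin at its foot; leave it.
- beaker: Bystander: empty glass beaker, 68 mm in diameter, 85 mm tall, origin at its foot; leave it.
- bottle: Bystander: white bottle with a blue cap, 64 mm in diameter, 160 mm tall, origin at its foot; leave it.
- flask: Bystander: conical glass flask with a green stopper, 72 mm in diameter, 118 mm tall, origin at its foot; leave it.

How it is judged:
On the way, in this order (a step that is already met when the one before it is completed fails the run):
1. the red-capped jar stands on the raised stand, let go (horizontal distance between jar_mid and stand_top below 0.015 m and z of jar_mid in the frame of stand_top between 0.045 and 0.056 m and angle between jar_mid's own z axis and vertical below 0.1 rad and contact force between the fingers and jar below 0.1 N and linear speed of jar below 0.05 m/s), for 0.3 s.
2. the red catch is squeezed home (value of joint red_catch above 0.0115 m), for 0.2 s.
3. the yellow catch is squeezed home (value of joint yellow_catch above 0.0125 m), for 0.2 s.
4. the gate is past its detent (value of joint gate above 0.85 rad), for 0.1 s.
At the end, for the whole second after the job is handed in: The gripper holds the gate by its post (grasp point within 35 mm of its centre, over 1 N), still, over 1.3 rad open; red catch in over 10.5 mm, yellow over 11.5 mm; the red-capped jar stands free and upright (0.1 rad) on the stand, within 15 mm of centre (value of joint gate above 1.3 rad and velocity of joint gate between -0.1 and 0.1 rad/s and contact force between the fingers and gate above 1 N and distance between the grasp point and gate_post below 0.035 m and value of joint red_catch above 0.0105 m and value of joint yellow_catch above 0.0115 m and horizontal distance between jar_mid and stand_top below 0.015 m and z of jar_mid in the frame of stand_top between 0.045 and 0.056 m and angle between jar_mid's own z axis and vertical below 0.1 rad and contact force between the fingers and jar below 0.1 N); the arm keeps its last pose, push and grip.
It fails at once if the red-capped jar is tipped over (angle between jar_mid's own z axis and vertical above 0.5 rad).
It fails at once if the jar is dropped onto the stand (linear speed of jar above 0.45 m/s and contact force between the fingers and jar below 0.05 N and horizontal distance between jar_mid and stand_top below 0.05 m).
It fails at once if a bystander (white-capped jar, beaker, bottle or flask) is pushed more than 30 mm (distance of any of spare_jar, beaker, bottle, flask from where it was at the start of the episode above 0.03 m).
It also fails if it takes over 72 s, if anything falls off the work surface, if the arm or the gripper's body presses on something with over 40 N, if the wrist force passes 120 N, or if a joint passes its speed limit or range.

ROBOT

A 7-joint arm with a two-finger parallel gripper is mounted at the origin on the work surface. World frame = base frame: x ahead of the robot, y to its left, z up, the work surface at z = 0. Lengths are in m, angles in rad, forces in N, time in s.
With the tool pointing down it reaches from about 0.425 to 0.875 m from the base axis. Payload 4.7 kg.
Tool frame: the origin (TCP) lies midway between the tips of the shut fingers; the grasp point (between the pads) lies 19 mm behind it; y points along the fingers, z is the direction in which the jaws open and shut, and the axes are right-handed (so a half turn about y gives the same grasp; the last joint's range is limited). The gripper opens to 87 mm and grips with 3 to 60 N. Pads are 19 mm wide; open, the fingers measure 117 mm over their backs; the gripper's body (75 mm by 190 mm) begins 51 mm behind the grasp point.
Start: joints at [0.014, 0.321, -0.07, 1.45, 0.023, 1.371, -0.057], TCP at [0.65, -0, 0.223] pointing down, gripper open.
Joint ranges: [-2.86, 2.86], [-0.3, 2.09], [-1.38, 1.24], [0.06, 2.45], [-1.56, 4.7], [0.09, 2.05], [-2.69, 2.69]. Speed limits (rad/s): [2.57, 2.57, 3.14, 3.14, 3.14, 3.14, 3.14].

INTERFACE

Orientations are given as a rotation vector (axis times angle).
In Python, from bench import ctrl gives the robot as it stands.
- The arm moves only by the tool play_rows, never from a script. Its arguments are lists of equal length, an entry for each row: "translation": the shift along the tool's x, y, z in mm, a list of three; "turn": the turn, a rotation vector about the tool's x, y, z in rad, a list of three; "fingers": the opening, from -1 (shut) to 1 (fully open), so that 0 is half open. In form: {"translation": [[dx, dy, dz], ...], "turn": [[wx, wy, wz], ...], "fingers": [fingers, ...]}. A call has exactly 10 rows; each row shifts and turns the commanded pose from where the row before left it, along the tool's axes as they then stand; what a row does not reach is not made up. A row lasts 1/12 s, in which the tool goes at most 41.7 mm and 7.16 degrees, less where a joint would pass 70% of its speed; a pose out of reach is approached as far as the arm can. A call with a gripper value outside its range is refused whole. The fingers move at their own pace and stop on an object; "grip_force" is the grip in N (left out, the last holds). Time passes only in rows, so rows that do not move let the fingers close, or fill a call up. It gives the time, the measured TCP pose, the force and the opening at its end, in the units of the state.
- ctrl.get_state(): the state, without advancing time (a new reading comes with each control period).
- ctrl.get_image(name): name is "scene" or "side" or "wrist"; returns the picture (480x640x3 uint8, blue, green, red); there is no depth.
- ctrl.camera_info(name): a dict with "camera_matrix" (3x3 intrinsics, pixels), "R" (3x3) and "t" (3): a world point X has camera coordinates R X + t. Camera axes: x right, y down, z forward; pixel columns grow to the right and rows downward; lengths in m; the calibration is good to about 2 mm. The wrist camera is an equidistant fisheye: a pixel r from the principal point sees the ray r / f radians off the axis. A picture is of the moment at which its call begins: read the wrist's pose just before it. camera_info takes no time and is no camera call; for the wrist camera it gives the pose at the moment of the call.
- ctrl.close_job(): hands the job in, once; it reports no verdict.
The state is a dict: "time": time; "joint_positions": joint angles; "qd": joint speeds; "joint_torque": joint torques, N m; "position": TCP position; "tool_rot": TCP orientation; "ft_force": force on the tool from outside, world axes, zero at the start; "torque": the same for the moment, N m; "grip_width": opening from 0.0 (shut) to 1.0 (fully open).
Only numpy, scipy, OpenCV 4.12 (cv2) and the standard library are available. Lean on these libraries where they do the work, as an engineer would, in place of code of your own. Each camera call takes 0.05 s, during which the arm holds its last target.

## Working session

There is one attempt and no reset: what is moved stays moved. The work goes in short steps, Python scripts to look and compute and a tool call to move; the robot and the scene stay as the last step left them, time stands still between calls to the robot, and variables do not carry over. Pictures are saved under pics/ and viewed, and the job is handed in when it is done.

Besides the shell and the picture viewer there is one more tool, called after ">>>" by a JSON object that holds its "fn" and its "kwargs", one argument or row to a line. play_rows: Moves the arm, as the interface text tells. Its arguments: {"type":"object","properties":{"translation":{"type":"array"},"turn":{"type":"array"},"fingers":{"type":"array"},"grip_force":{"type":"number"}},"required":["translation","turn","fingers"]}

```bash
mkdir -p pics; ls
python3 - <<'E'
from bench import ctrl
import cv2, numpy as np
np.set_printoptions(precision=4,suppress=True)
s=ctrl.get_state()
for k,v in s.items(): print(k,v)
for n in ["scene","side","wrist"]:
    i=ctrl.camera_info(n); print(n,i)
    cv2.imwrite(f"pics/{n}0.png",ctrl.get_image(n))
E
```

```text
pics
time 0.0
joint_positions [ 0.0141  0.3218 -0.0701  1.4517  0.0226  1.3708 -0.0569]
qd [ 0.0008 -0.0016  0.0005  0.0005 -0.0003  0.0003 -0.0006]
joint_torque [ -0.0003 -49.1285  -0.4039 -31.2526  -0.0641   0.0438   0.0002]
position [ 0.6495 -0.      0.2215]
tool_rot [-1.2107  1.2105 -1.2083]
ft_force [ 0.2867 -0.1155  0.3351]
torque [-0.044   0.0022 -0.004 ]
grip_width 0.9994862676623685
scene {'camera_matrix': array([[543.2149,   0.    , 310.3835],
       [  0.    , 543.2149, 243.85  ],
       [  0.    ,   0.    ,   1.    ]]), 'R': array([[-0.2929,  0.956 , -0.0148],
       [ 0.8023,  0.2373, -0.5477],
       [-0.5201, -0.1723, -0.8366]]), 't': array([ 0.1605, -0.3737,  1.7935])}
side {'camera_matrix': array([[493.7011,   0.    , 320.2483],
       [  0.    , 493.7011, 246.723 ],
       [  0.    ,   0.    ,   1.    ]]), 'R': array([[ 0.826 ,  0.5636,  0.0104],
       [ 0.3767, -0.5381, -0.754 ],
       [-0.4194,  0.6267, -0.6568]]), 't': array([-0.4321, -0.1139,  1.5894])}
wrist {'camera_matrix': array([[371.6483,   0.    , 313.6773],
       [  0.    , 371.6483, 239.8013],
       [  0.    ,   0.    ,   1.    ]]), 'R': array([[ 1.    ,  0.0003, -0.0024],
       [ 0.0008, -0.9692,  0.2461],
       [-0.0022, -0.2461, -0.9692]]), 't': array([-0.6493, -0.0306,  0.3915])}
```

View pics/scene0.png

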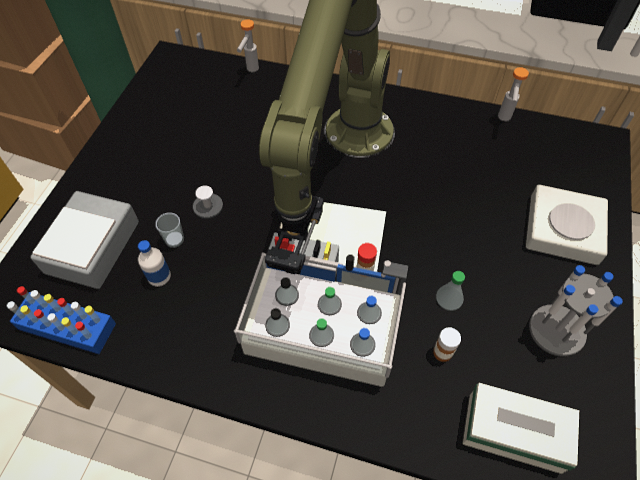

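View pics/side0.png

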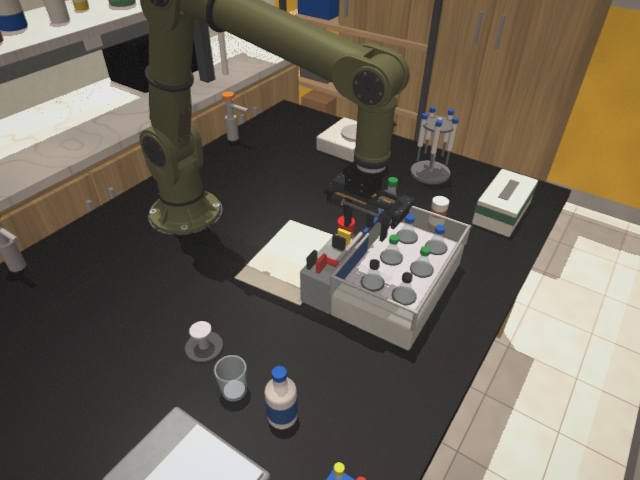

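View pics/wrist0.png

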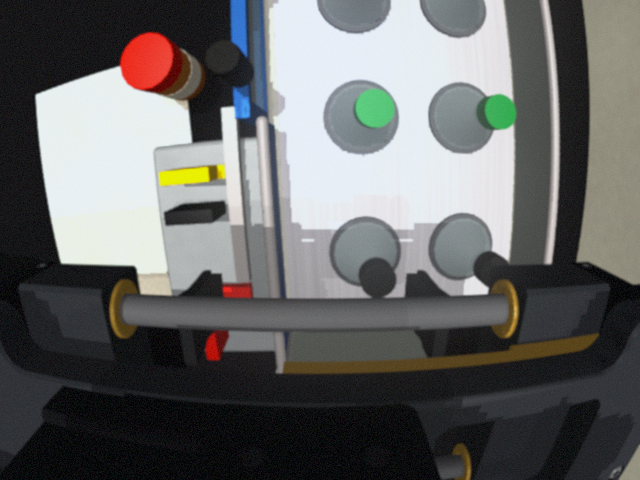

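Run:
```python
import cv2, numpy as np
def crop(src,dst,x0,y0,w,h,k):
    im=cv2.imread(f"pics/{src}.png")[y0:y0+h,x0:x0+w]
    im=cv2.resize(im,None,fx=k,fy=k,interpolation=cv2.INTER_CUBIC)
    for i in range(0,w,10):
        c=(0,255,0) if (x0+i)%50==0 else (90,90,90)
        cv2.line(im,(i*k,0),(i*k,4 if c[1]<200 else 9),c,1)
        if i%20==0: cv2.putText(im,str(x0+i),(i*k,18),0,.35,(0,255,0),1)
    for j in range(0,h,10):
        cv2.line(im,(0,j*k),(5,j*k),(0,255,0),1)
        if j%20==0: cv2.putText(im,str(y0+j),(6,j*k+4),0,.35,(0,255,0),1)
    cv2.imwrite(f"pics/{dst}.png",im)
crop("scene0","sc_a",240,200,180,120,4)
crop("side0","sd_a",290,170,190,150,4)
crop("scene0","sc_b",120,170,120,130,4)
crop("side0","sd_b",170,300,150,140,4)
crop("wrist0","wr_a",100,0,200,150,4)
```

```text
(no output)
```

View pics/sc_a.png

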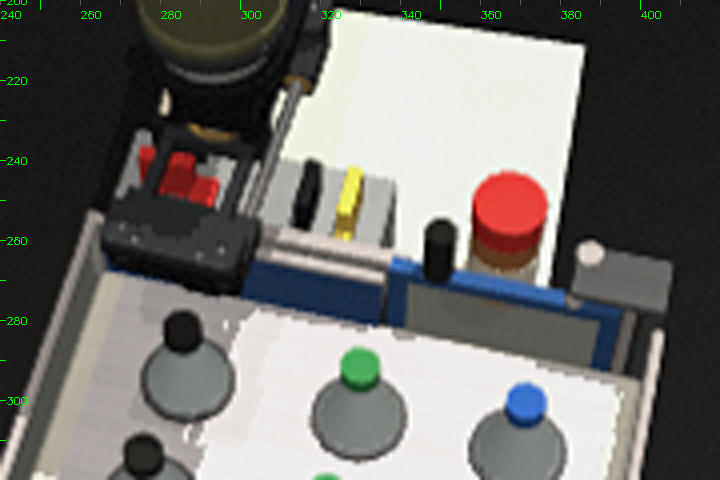

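View pics/sd_a.png

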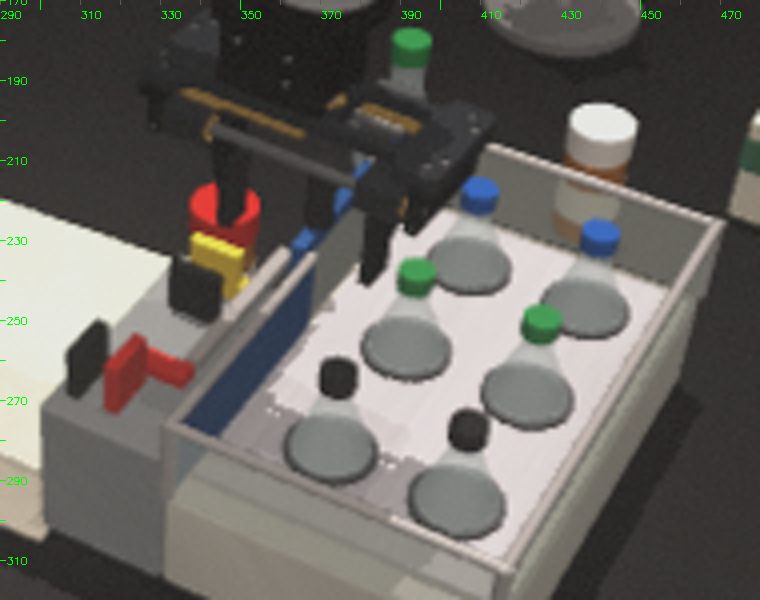

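View pics/sc_b.png

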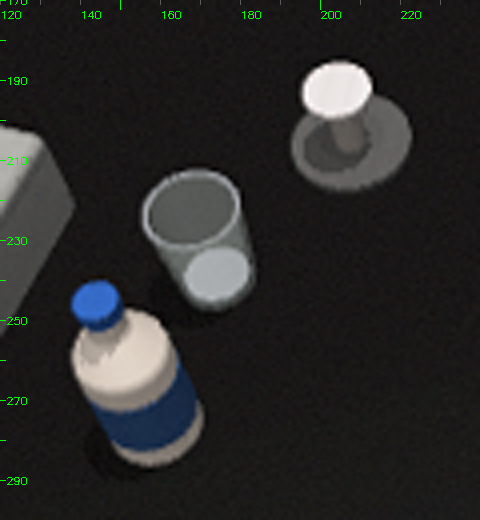

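View pics/sd_b.png

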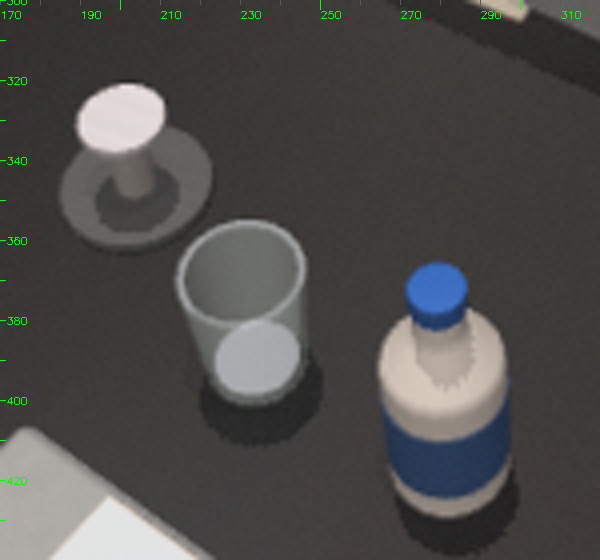

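View pics/wr_a.png

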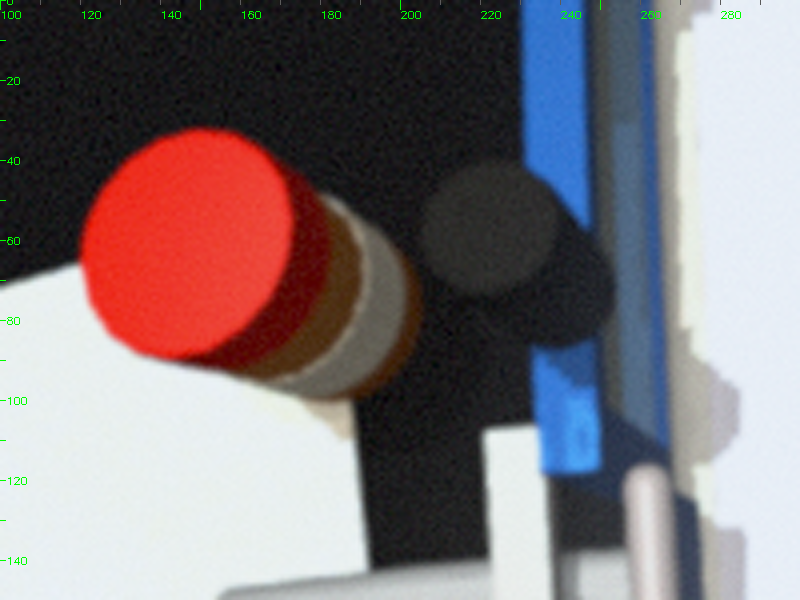

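```bash
cat > h.py <<'E'
import numpy as np, cv2
from bench import ctrl
from scipy.spatial.transform import Rotation as Ro
from scipy.optimize import least_squares
np.set_printoptions(precision=4,suppress=True)
def ray(name,u,v,info=None):
    i=info or ctrl.camera_info(name); K=i["camera_matrix"]
    a=np.array([(u-K[0,2])/K[0,0],(v-K[1,2])/K[1,1]])
    if name.startswith("wrist"):
        r=np.hypot(*a); d=np.array([*(np.sin(r)*a/r),np.cos(r)])
    else: d=np.array([*a,1.])
    R=i["R"]; return -R.T@i["t"], R.T@d/np.linalg.norm(d)
def atz(name,u,v,z,info=None):
    o,d=ray(name,u,v,info); return o+d*(z-o[2])/d[2]
def tri(obs):
    A=0;b=0
    for r in obs:
        o,d=ray(*r);P=np.eye(3)-np.outer(d,d);A=A+P;b=b+P@o
    return np.linalg.solve(A,b)
E
python3 - <<'E'
from h import *
print("tool", Ro.from_rotvec(ctrl.get_state()["tool_rot"]).as_matrix())
print("jar sc",atz("scene",367.5,250.7,.1),"wr",atz("wrist",146.8,61,.1))
print("post sc",atz("scene",350,257.3,.19),"wr",atz("wrist",222,57,.19))
print("stand sc",atz("scene",204.5,192.5,.07),"sd",atz("side",200.3,329.5,.07),tri([("scene",204.5,192.5),("side",200.3,329.5)]))
print("cons corner sd",atz("side",300.5,272,.11))
print("guard FR sd",atz("side",332,275.5,.14),"sc",atz("scene",263.7,253,.14))
print("guard BR sd",atz("side",416.3,312.5,.14))
print("guard BL sd",atz("side",470,225.5,.14))
a,b=atz("wrist",230.7,0,.14),atz("wrist",235.5,117.5,.14);print("gate edge",a,b)
print("bottle",atz("scene",144,246,.16),atz("side",279,372,.16)); print("beaker",atz("scene",167.5,222,.085),atz("side",230.5,367,.085))
E
```

```text
tool [[ 0.0001 -0.0015  1.    ]
 [-1.     -0.0001  0.0001]
 [ 0.0001 -1.     -0.0015]]
jar sc [0.513  0.1467 0.1   ] wr [0.5135 0.1446 0.1   ]
post sc [0.6007 0.1184 0.19  ] wr [0.601  0.1174 0.19  ]
stand sc [ 0.4333 -0.3543  0.07  ] sd [ 0.4339 -0.36    0.07  ] [ 0.4296 -0.357   0.0643]
cons corner sd [ 0.5358 -0.1074  0.11  ]
guard FR sd [ 0.6229 -0.0991  0.14  ] sc [ 0.6195 -0.0992  0.14  ]
guard BR sd [ 0.8394 -0.09    0.14  ]
guard BL sd [0.8214 0.2729 0.14  ]
gate edge [0.5932 0.1726 0.14  ] [0.598  0.0878 0.14  ]
bottle [ 0.6968 -0.389   0.16  ] [ 0.6951 -0.395   0.16  ]
beaker [ 0.5684 -0.4042  0.085 ] [ 0.5688 -0.4043  0.085 ]
```

```bash
cat >> h.py <<'E'
def crop(src,dst,x0,y0,w,h,k):
    im=cv2.imread(f"pics/{src}.png")[y0:y0+h,x0:x0+w]
    im=cv2.resize(im,None,fx=k,fy=k,interpolation=cv2.INTER_CUBIC)
    for i in range(0,w,10):
        cv2.line(im,(i*k,0),(i*k,5),(0,255,0),1)
        if i%20==0: cv2.putText(im,str(x0+i),(i*k,18),0,.35,(0,255,0),1)
    for j in range(0,h,10):
        cv2.line(im,(0,j*k),(5,j*k),(0,255,0),1)
        if j%20==0: cv2.putText(im,str(y0+j),(6,j*k+4),0,.35,(0,255,0),1)
    cv2.imwrite(f"pics/{dst}.png",im)
E
python3 -c "
from h import *
crop('wrist0','wr_b',140,130,160,150,4)"
```

```text
(no output)
```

View pics/wr_b.png

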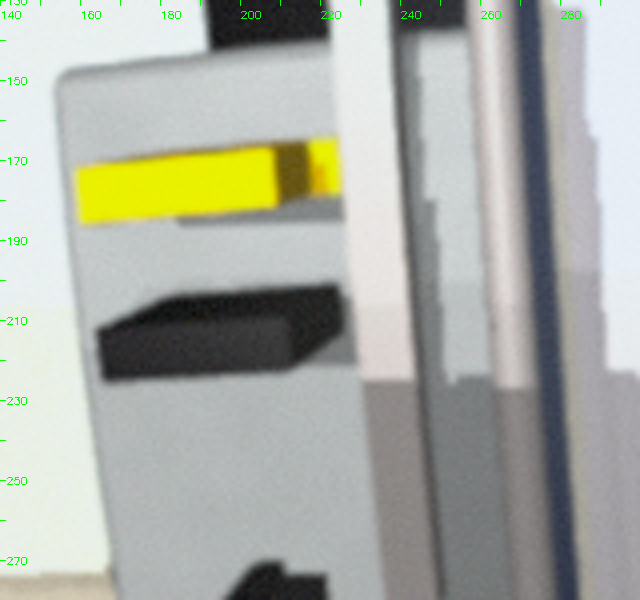

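Run:
```python
from h import *
i=ctrl.camera_info("wrist")
P=[(159,172.5),(160,186),(209.2,181.2),(208.7,166.7),(164.5,212),(166,225.2),(213.2,222),(212.2,209)]
for p in P: print(atz("wrist",*p,.149,i))
```

```text
[0.5455 0.0535 0.149 ]
[0.5458 0.0442 0.149 ]
[0.5814 0.0463 0.149 ]
[0.5814 0.0558 0.149 ]
[0.5478 0.0263 0.149 ]
[0.5482 0.0171 0.149 ]
[0.5828 0.019  0.149 ]
[0.5826 0.0277 0.149 ]
```

>>> {"fn": "play_rows", "kwargs": {
  "translation": [
    [0,0,0],
    [0,0,0],
    [0,0,0],
    [0,0,0],
    [0,0,0],
    [0,0,0],
    [0,0,0],
    [0,0,0],
    [0,0,0],
    [0,0,0]
  ],
  "turn": [
    [0,-0.12,0],
    [0,-0.12,0],
    [0,-0.12,0],
    [0,-0.12,0],
    [0,-0.12,0],
    [0,-0.12,0],
    [0,-0.12,0],
    [0,-0.12,0],
    [0,-0.12,0],
    [0,-0.12,0]
  ],
  "fingers": [1,1,1,1,1,1,1,1,1,1],
  "grip_force": 20
}}

```text
time: 0.98
position: [0.6498, -0.0001, 0.2221]
tool_rot: [-1.552, 0.287, -0.286]
ft_force: [0.8, 0.8, -0.2]
grip_width: 0.998
```

>>> {"fn": "play_rows", "kwargs": {
  "translation": [
    [0,0,0],
    [0,0,0],
    [0,0,0],
    [-22,0,19],
    [-22,0,19],
    [-22,0,19],
    [-22,0,19],
    [-22,0,19],
    [-22,0,19],
    [-20,0,17]
  ],
  "turn": [
    [0,-0.09,0],
    [0,-0.09,0],
    [0,-0.09,0],
    [0,0,0],
    [0,0,0],
    [0,0,0],
    [0,0,0],
    [0,0,0],
    [0,0,0],
    [0,0,0]
  ],
  "fingers": [1,1,1,1,1,1,1,1,1,1]
}}

```text
time: 1.82
position: [0.5104, 0.1469, 0.2223]
tool_rot: [-1.569, 0.079, -0.078]
ft_force: [0.3, -0.1, -0.5]
grip_width: 1.002
```

Run:
```python
from h import *
i=ctrl.camera_info("wrist")
cv2.imwrite("pics/w1.png",ctrl.get_image("wrist"))
import pickle; pickle.dump(i,open("w1.pkl","wb"))
s=ctrl.get_state(); print(s["time"],s["position"],Ro.from_rotvec(s["tool_rot"]).as_matrix(),s["joint_positions"])
```

```text
1.8667 [0.5067 0.1523 0.2226] [[ 0.9956 -0.0027  0.0932]
 [-0.0932  0.0023  0.9956]
 [-0.0029 -1.      0.002 ]] [ 0.0249  0.0843 -0.3845  1.7368  0.0294  1.3284  1.1121]
```

View pics/w1.png

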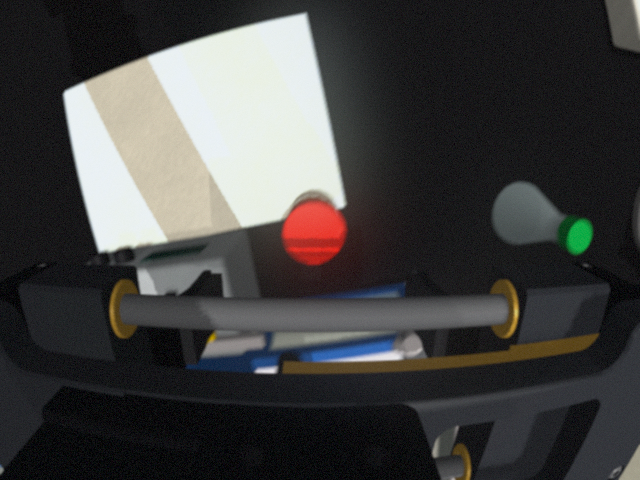

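Run:
```python
from h import *
i=ctrl.camera_info("wrist"); import pickle; j=pickle.load(open("w1.pkl","rb"))
print(i["t"]-j["t"])
print(atz("wrist",314.5,232.5,.1,j),atz("wrist",314.5,232.5,.1,i))
s=ctrl.get_state(); print(s["time"],s["position"],s["qd"])
```

```text
[-0.0021  0.003   0.0019]
[0.5104 0.1476 0.1   ] [0.5065 0.1532 0.1   ]
1.8667 [0.5067 0.1523 0.2226] [ 0.0089  0.035   0.0045 -0.0498  0.0069 -0.0156  0.084 ]
```

>>> {"fn": "play_rows", "kwargs": {
  "translation": [
    [0,15,0],
    [0,15,0],
    [0,15,0],
    [0,10,0],
    [0,0,0],
    [0,0,0],
    [0,0,0],
    [0,0,0],
    [0,0,0],
    [0,0,0]
  ],
  "turn": [
    [0,0,0],
    [0,0,0],
    [0,0,0],
    [0,0,0],
    [0,0,0],
    [0,0,0],
    [0,0,0],
    [0,0,0],
    [0,0,0],
    [0,0,0]
  ],
  "fingers": [1,1,1,1,1,1,1,1,1,1]
}}

```text
time: 2.7
position: [0.5124, 0.1457, 0.1682]
tool_rot: [-1.569, 0.078, -0.08]
ft_force: [0.3, -0.0, 0.4]
grip_width: 0.999
```

```bash
cat >> h.py <<'E'
import pickle
def snap(tag,name="wrist"):
    i=ctrl.camera_info(name); s=ctrl.get_state()
    cv2.imwrite(f"pics/{tag}.png",ctrl.get_image(name))
    pickle.dump((i,s),open(f"{tag}.pkl","wb"))
    R=Ro.from_rotvec(s["tool_rot"]).as_matrix()
    print(s["time"],"pos",s["position"],"R",R.ravel(),"qd",np.abs(s["qd"]).max(),"F",s["ft_force"],"w",s["grip_width"])
    return i
def ld(tag): return pickle.load(open(f"{tag}.pkl","rb"))[0]
E
python3 - <<'E'
from h import *
i=snap("w2"); print(ctrl.get_state()["joint_positions"])
crop("w2","w2c",230,130,170,150,4)
E
```

```text
2.7 pos [0.5124 0.1457 0.1682] R [ 0.9949  0.0012  0.1007 -0.1007  0.0002  0.9949  0.0012 -1.      0.0003] qd 0.004780951919279475 F [ 0.3031 -0.0292  0.4004] w 0.999374602548455
[ 0.0252  0.1261 -0.3782  1.8046  0.0497  1.2191  1.1027]
```

View pics/w2c.png

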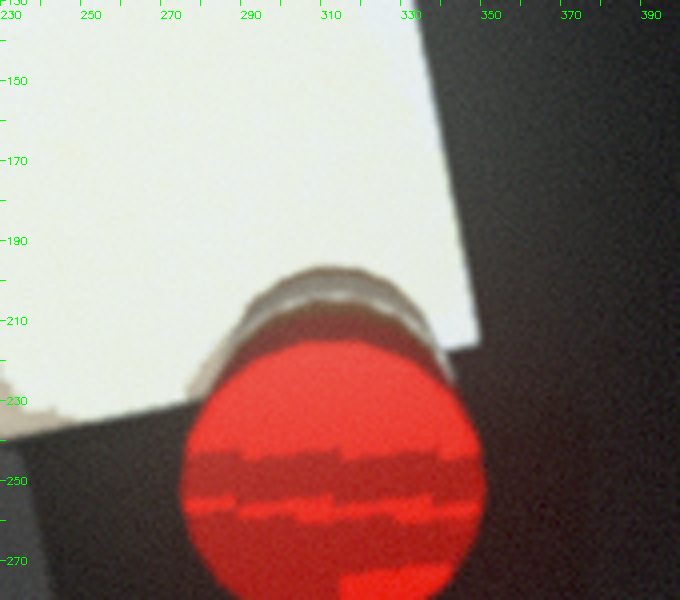

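Run:
```python
from h import *
print(atz("wrist",313.5,252.5,.1,ld("w2")))
```

```text
[0.5132 0.1456 0.1   ]
```

>>> {"fn": "play_rows", "kwargs": {
  "translation": [
    [-2,20,0],
    [0,20,0],
    [0,20,0],
    [0,20,0],
    [0,15,0],
    [0,9,0],
    [0,0,0],
    [0,0,0],
    [0,0,0],
    [0,0,0]
  ],
  "turn": [
    [0,0,0],
    [0,0,0],
    [0,0,0],
    [0,0,0],
    [0,0,0],
    [0,0,0],
    [0,0,0],
    [0,0,0],
    [0,0,0],
    [0,0,0]
  ],
  "fingers": [1,1,1,1,1,1,1,1,1,1]
}}

```text
time: 3.58
position: [0.511, 0.1461, 0.0649]
tool_rot: [-1.569, 0.077, -0.081]
ft_force: [-0.5, -0.6, 0.3]
grip_width: 0.998
```

>>> {"fn": "play_rows", "kwargs": {
  "translation": [
    [0,0,0],
    [0,0,0],
    [0,0,0],
    [0,0,0],
    [0,0,0],
    [0,0,0],
    [0,0,0],
    [0,0,0],
    [0,0,0],
    [0,0,0]
  ],
  "turn": [
    [0,0,0],
    [0,0,0],
    [0,0,0],
    [0,0,0],
    [0,0,0],
    [0,0,0],
    [0,0,0],
    [0,0,0],
    [0,0,0],
    [0,0,0]
  ],
  "fingers": [0.6,0.4,0.2,0,0,0,0,0,0,0],
  "grip_force": 20
}}

```text
time: 4.42
position: [0.51, 0.1457, 0.0636]
tool_rot: [-1.569, 0.079, -0.079]
ft_force: [-1.0, -0.3, 0.3]
grip_width: 0.567
```

Run:
```python
from h import *
i=snap("w3");
```

```text
4.4167 pos [0.51   0.1457 0.0636] R [ 0.9949  0.      0.1007 -0.1007 -0.0001  0.9949  0.     -1.     -0.0001] qd 0.0021939823183341886 F [-0.976  -0.3293  0.2758] w 0.5670372204064187
```

View pics/w3.png

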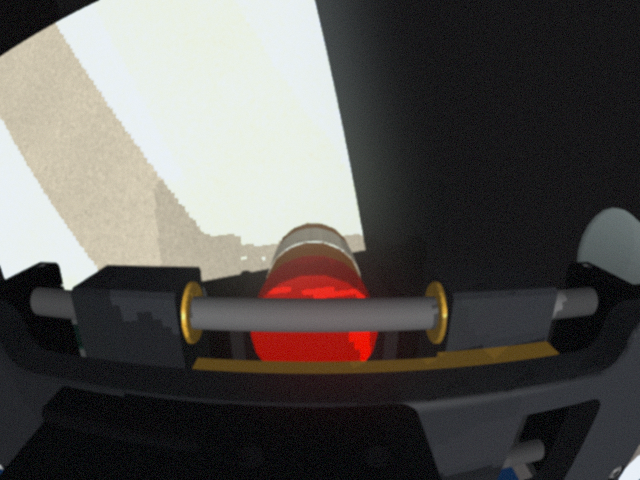

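>>> {"fn": "play_rows", "kwargs": {
  "translation": [
    [0,-10,0],
    [0,-20,0],
    [0,-25,0],
    [0,-25,0],
    [0,-25,0],
    [0,-15,0],
    [0,0,-10],
    [0,0,-20],
    [0,0,-30],
    [0,0,-30]
  ],
  "turn": [
    [0,0,0],
    [0,0,0],
    [0,0,0],
    [0,0,0],
    [0,0,0],
    [0,0,0],
    [0,0,0],
    [0,0,0],
    [0,0,0],
    [0,0,0]
  ],
  "fingers": [-0.2,-0.2,-0.2,-0.2,-0.2,-0.2,-0.2,-0.2,-0.2,-0.2],
  "grip_force": 25
}}

```text
time: 5.3
position: [0.4997, 0.0551, 0.1825]
tool_rot: [-1.57, 0.079, -0.076]
ft_force: [0.8, 0.1, -1.6]
grip_width: 0.564
```

>>> {"fn": "play_rows", "kwargs": {
  "translation": [
    [-3,0,-35],
    [-3,0,-35],
    [-3,0,-35],
    [-3,0,-35],
    [-3,0,-35],
    [-3,0,-35],
    [-3,0,-30],
    [0,0,-20],
    [0,0,-10],
    [0,0,0]
  ],
  "turn": [
    [0,0,0],
    [0,0,0],
    [0,0,0],
    [0,0,0],
    [0,0,0],
    [0,0,0],
    [0,0,0],
    [0,0,0],
    [0,0,0],
    [0,0,0]
  ],
  "fingers": [-0.2,-0.2,-0.2,-0.2,-0.2,-0.2,-0.2,-0.2,-0.2,-0.2]
}}

```text
time: 6.13
position: [0.4513, -0.2128, 0.1826]
tool_rot: [-1.569, 0.084, -0.082]
ft_force: [-0.2, -0.2, -1.9]
grip_width: 0.565
```

>>> {"fn": "play_rows", "kwargs": {
  "translation": [
    [0,0,0],
    [0,0,0],
    [0,0,0],
    [0,0,0],
    [0,0,0],
    [0,0,0],
    [0,0,0],
    [0,0,0],
    [0,0,0],
    [0,0,0]
  ],
  "turn": [
    [0,0,0],
    [0,0,0],
    [0,0,0],
    [0,0,0],
    [0,0,0],
    [0,0,0],
    [0,0,0],
    [0,0,0],
    [0,0,0],
    [0,0,0]
  ],
  "fingers": [-0.2,-0.2,-0.2,-0.2,-0.2,-0.2,-0.2,-0.2,-0.2,-0.2]
}}

```text
time: 6.97
position: [0.4529, -0.2103, 0.1836]
tool_rot: [-1.569, 0.079, -0.079]
ft_force: [0.0, 0.0, -1.6]
grip_width: 0.567
```

Run:
```python
from h import *
i=snap("w4"); snap("s4","side"); snap("c4","scene")
K=i["camera_matrix"]; 
X=i["R"]@np.array([.4336,-.357,.07])+i["t"]; n=np.hypot(X[0],X[1]); th=np.arctan2(n,X[2]); print("pred",X, K[0,0]*th*X[:2]/n+K[:2,2])
```

```text
6.9667 pos [ 0.4529 -0.2103  0.1836] R [ 0.9949  0.0001  0.1007 -0.1007 -0.      0.9949  0.0001 -1.     -0.    ] qd 0.0011576512527438278 F [ 0.0125  0.0154 -1.5911] w 0.5671990071909748
7.0167 pos [ 0.4529 -0.2103  0.1836] R [ 0.9949  0.0001  0.1007 -0.1007 -0.      0.9949  0.0001 -1.     -0.    ] qd 0.0018811319912334363 F [-0.0926 -0.5908 -1.4358] w 0.5629989785424747
7.0667 pos [ 0.4528 -0.2103  0.1836] R [ 0.9949  0.0001  0.1007 -0.1007 -0.      0.9949  0.0001 -1.     -0.    ] qd 0.0009653763355451282 F [-0.376  -0.0526 -1.5006] w 0.5682307293563723
pred [-0.148  -0.0079  0.2842] [135.3216 230.245 ]
```

View pics/w4.png

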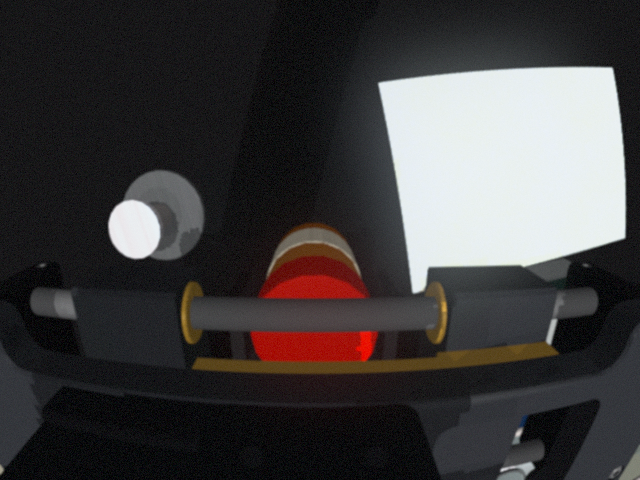

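View pics/s4.png

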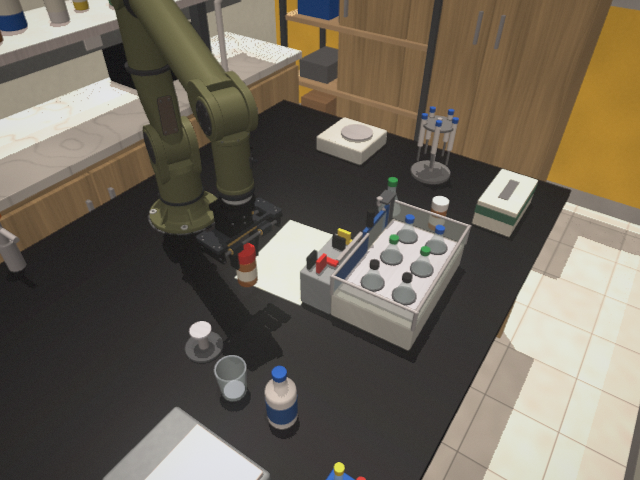

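View pics/c4.png

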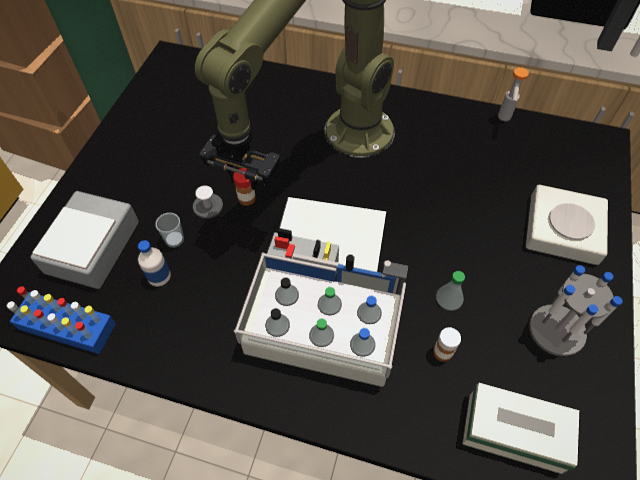

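Run:
```python
from h import *
print(atz("wrist",134.5,229,.07,ld("w4")))
crop("w4","w4c",90,160,130,120,5); crop("c4","c4c",250,215,150,80,5); crop("s4","s4c",290,180,130,130,5)
```

```text
[ 0.4325 -0.3576  0.07  ]
```

View pics/w4c.png

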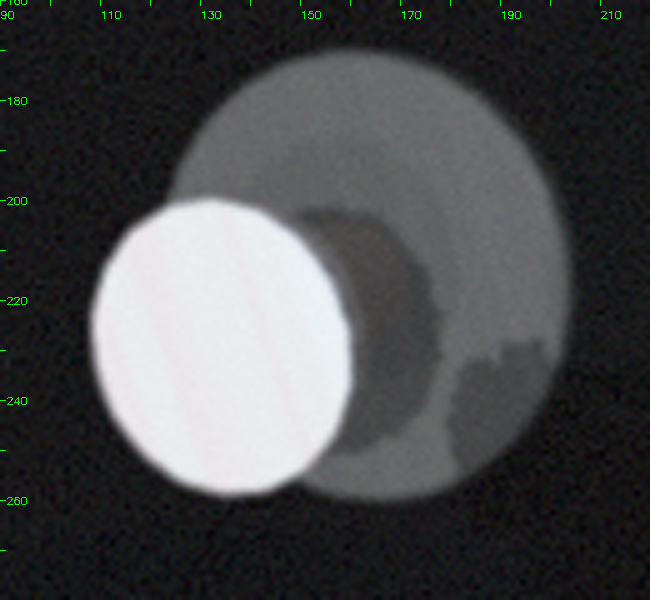

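View pics/c4c.png

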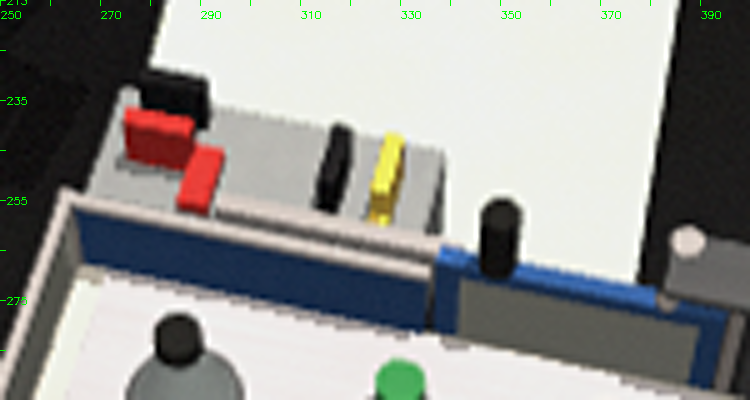

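View pics/s4c.png

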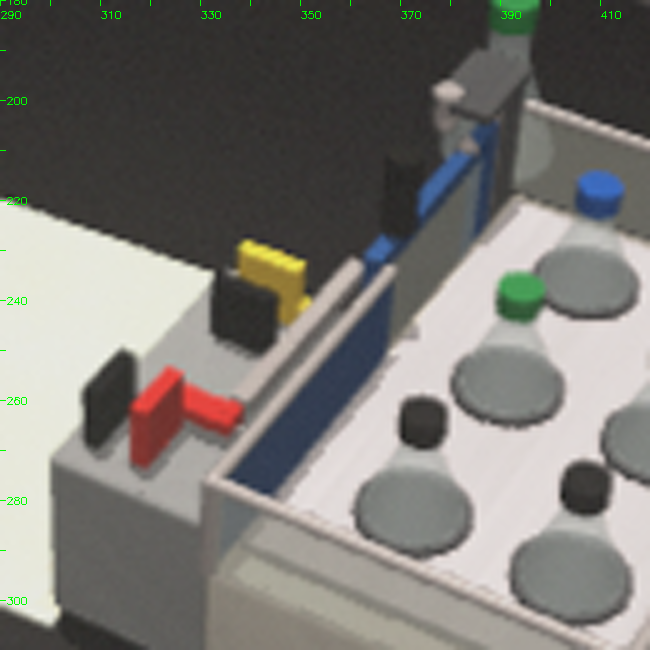

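>>> {"fn": "play_rows", "kwargs": {
  "translation": [
    [-1,0,-10],
    [-1,0,-20],
    [-1,0,-25],
    [-1,0,-28],
    [-1,0,-25],
    [-1,0,-20],
    [-1,0,-14],
    [-1,0,-7],
    [0,0,0],
    [0,0,0]
  ],
  "turn": [
    [0,0,0],
    [0,0,0],
    [0,0,0],
    [0,0,0],
    [0,0,0],
    [0,0,0],
    [0,0,0],
    [0,0,0],
    [0,0,0],
    [0,0,0]
  ],
  "fingers": [-0.2,-0.2,-0.2,-0.2,-0.2,-0.2,-0.2,-0.2,-0.2,-0.2]
}}

```text
time: 7.95
position: [0.4298, -0.3574, 0.1833]
tool_rot: [-1.569, 0.08, -0.079]
ft_force: [-0.0, -0.7, -1.6]
grip_width: 0.565
```

>>> {"fn": "play_rows", "kwargs": {
  "translation": [
    [0,5,0],
    [0,10,0],
    [0,10,0],
    [0,10,0],
    [0,5,0],
    [0,2,0],
    [0,0,0],
    [0,0,0],
    [0,0,0],
    [0,0,0]
  ],
  "turn": [
    [0,0,0],
    [0,0,0],
    [0,0,0],
    [0,0,0],
    [0,0,0],
    [0,0,0],
    [0,0,0],
    [0,0,0],
    [0,0,0],
    [0,0,0]
  ],
  "fingers": [-0.2,-0.2,-0.2,-0.2,-0.2,-0.2,-0.2,-0.2,-0.2,-0.2]
}}

```text
time: 8.78
position: [0.4303, -0.358, 0.1422]
tool_rot: [-1.57, 0.078, -0.08]
ft_force: [1.2, 0.2, -1.8]
grip_width: 0.569
```

Run:
```python
from h import *
snap("s5","side"); snap("c5","scene")
crop("s5","s5c",150,240,130,120,5); crop("c5","c5c",150,120,130,110,5)
```

```text
8.7833 pos [ 0.4303 -0.358   0.1422] R [ 0.9949  0.001   0.1007 -0.1007 -0.0007  0.9949  0.0011 -1.     -0.0006] qd 0.00272920568364504 F [ 1.2222  0.1976 -1.7549] w 0.5685250957603346
8.8333 pos [ 0.4302 -0.358   0.1421] R [ 0.9949  0.0009  0.1007 -0.1007 -0.0007  0.9949  0.001  -1.     -0.0006] qd 0.004680069301922136 F [ 0.6636 -0.1439 -1.8865] w 0.5646569753922469
```

View pics/s5c.png

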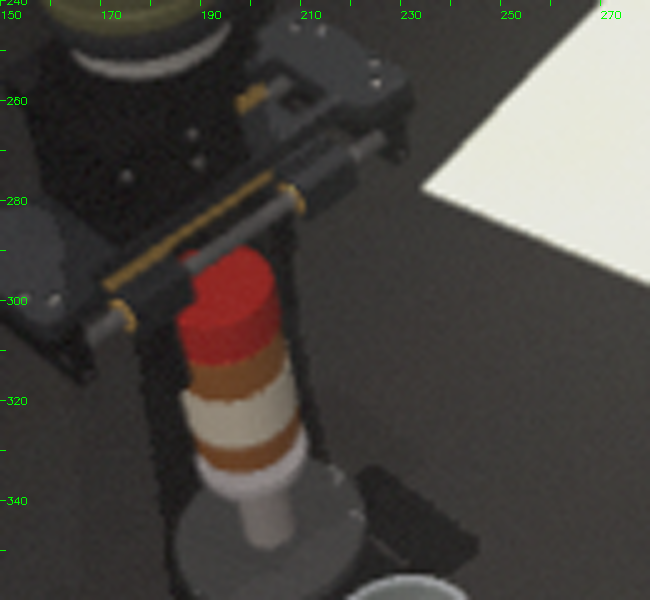

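View pics/c5c.png

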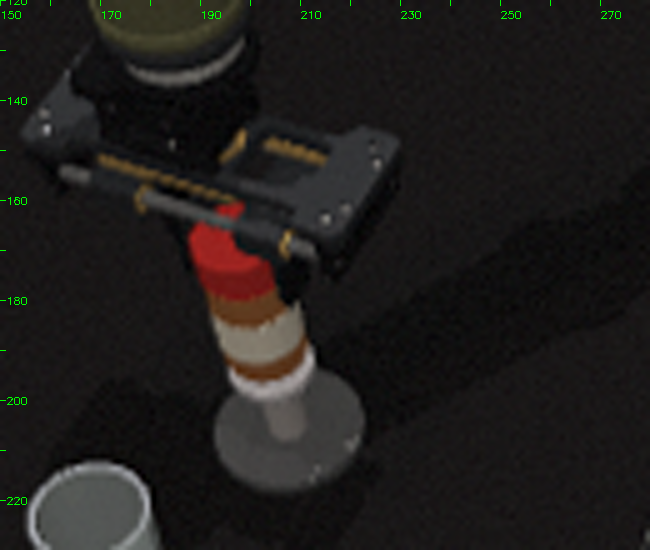

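>>> {"fn": "play_rows", "kwargs": {
  "translation": [
    [0,2,0],
    [0,2,0],
    [0,2,0],
    [0,1.5,0],
    [0,1,0],
    [0,0.5,0],
    [0,0,0],
    [0,0,0],
    [0,0,0],
    [0,0,0]
  ],
  "turn": [
    [0,0,0],
    [0,0,0],
    [0,0,0],
    [0,0,0],
    [0,0,0],
    [0,0,0],
    [0,0,0],
    [0,0,0],
    [0,0,0],
    [0,0,0]
  ],
  "fingers": [-0.2,-0.2,-0.2,-0.2,-0.2,-0.2,-0.2,-0.2,-0.2,-0.2]
}}

```text
time: 9.72
position: [0.4301, -0.3578, 0.1335]
tool_rot: [-1.57, 0.079, -0.08]
ft_force: [-2.5, 1.8, 5.3]
grip_width: 0.566
```

>>> {"fn": "play_rows", "kwargs": {
  "translation": [
    [0,-0.5,0],
    [0,0,0],
    [0,0,0],
    [0,0,0],
    [0,0,0],
    [0,0,0],
    [0,0,0],
    [0,0,0],
    [0,0,0],
    [0,0,0]
  ],
  "turn": [
    [0,0,0],
    [0,0,0],
    [0,0,0],
    [0,0,0],
    [0,0,0],
    [0,0,0],
    [0,0,0],
    [0,0,0],
    [0,0,0],
    [0,0,0]
  ],
  "fingers": [-0.2,0.16,0.2,0.25,0.3,0.4,0.5,0.7,1,1]
}}

```text
time: 10.55
position: [0.4299, -0.3577, 0.133]
tool_rot: [-1.569, 0.079, -0.079]
ft_force: [-0.6, 0.1, -0.1]
grip_width: 0.897
```

Run:
```python
from h import *
snap("s6","side"); snap("c6","scene")
crop("s6","s6c",150,240,130,120,5); crop("c6","c6c",150,120,130,110,5)
```

```text
10.55 pos [ 0.4299 -0.3577  0.133 ] R [ 0.9949  0.0001  0.1006 -0.1006 -0.0001  0.9949  0.0001 -1.     -0.    ] qd 0.0015026714402954092 F [-0.5693  0.1003 -0.1277] w 0.8972530446080901
10.6 pos [ 0.4299 -0.3577  0.1331] R [ 0.9949  0.0001  0.1006 -0.1006 -0.0001  0.9949  0.0001 -1.     -0.0001] qd 0.0022223802604461654 F [-0.0984  0.1447 -0.7177] w 0.9327934306322733
```

View pics/s6c.png

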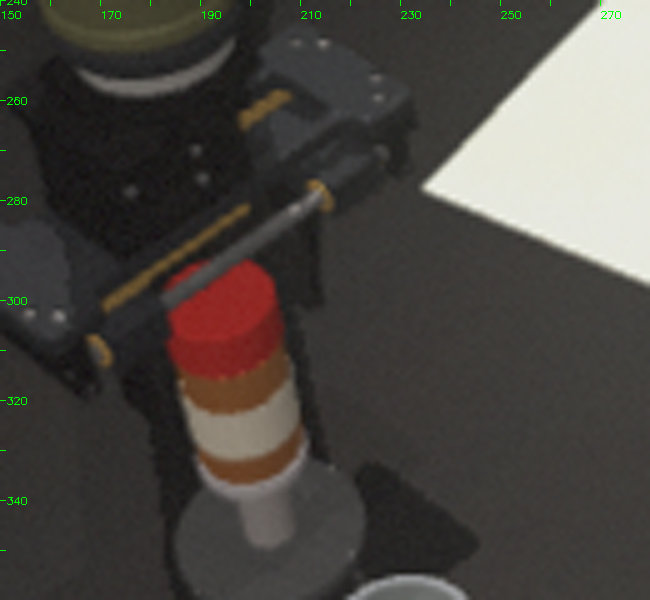

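View pics/c6c.png

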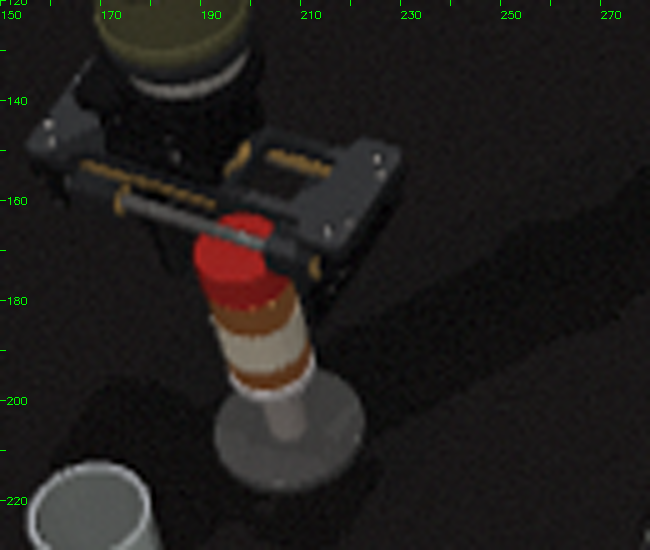

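>>> {"fn": "play_rows", "kwargs": {
  "translation": [
    [0,-10,0],
    [0,-20,0],
    [0,-25,0],
    [0,-25,0],
    [0,-20,0],
    [0,0,0],
    [0,0,0],
    [0,0,0],
    [0,0,0],
    [0,0,0]
  ],
  "turn": [
    [0,0,0],
    [0,0,0],
    [0,0,0],
    [0,0,0],
    [0,0,0],
    [0,0.12,0],
    [0,0.12,0],
    [0,0.12,0],
    [0,0.12,0],
    [0,0.12,0]
  ],
  "fingers": [1,1,1,1,1,1,1,1,1,1]
}}

```text
time: 11.48
position: [0.43, -0.3578, 0.2341]
tool_rot: [-1.499, 0.552, -0.554]
ft_force: [-0.2, 0.0, -0.4]
grip_width: 0.998
```

>>> {"fn": "play_rows", "kwargs": {
  "translation": [
    [0,0,0],
    [0,0,0],
    [0,0,0],
    [0,0,0],
    [0,0,0],
    [0,0,0],
    [0,0,0],
    [0,0,0],
    [0,0,0],
    [0,0,0]
  ],
  "turn": [
    [0,0.12,0],
    [0,0.12,0],
    [0,0.12,0],
    [0,0.12,0],
    [0,0.12,0],
    [0,0.12,0],
    [0,0.1,0],
    [0,0,0],
    [0,0,0],
    [0,0,0]
  ],
  "fingers": [1,1,1,1,1,1,1,1,1,1]
}}

```text
time: 12.32
position: [0.43, -0.3577, 0.2335]
tool_rot: [-1.234, 1.17, -1.171]
ft_force: [-0.3, 1.2, -0.4]
grip_width: 1.001
```

```bash
cat >> h.py <<'E'
def togo(x,y,z):
    s=ctrl.get_state(); R=Ro.from_rotvec(s["tool_rot"]).as_matrix()
    print("togo mm tool",1000*R.T@(np.array([x,y,z])-s["position"]),"yaw jaw",np.arctan2(R[1,2],R[0,2]))
E
python3 - <<'E'
from h import *
snap("c7","scene");togo(.55,-.11,.233)
crop("c7","c7c",150,120,130,110,5)
E
```

```text
12.3167 pos [ 0.43   -0.3577  0.2335] R [ 0.0526  0.0005  0.9986 -0.9986 -0.0003  0.0526  0.0003 -1.      0.0005] qd 0.009596712723170904 F [-0.3175  1.2188 -0.424 ] w 1.0010589111701163
togo mm tool [-241.1527    0.4027  132.7532] yaw jaw 0.05202805588823878
```

View pics/c7c.png

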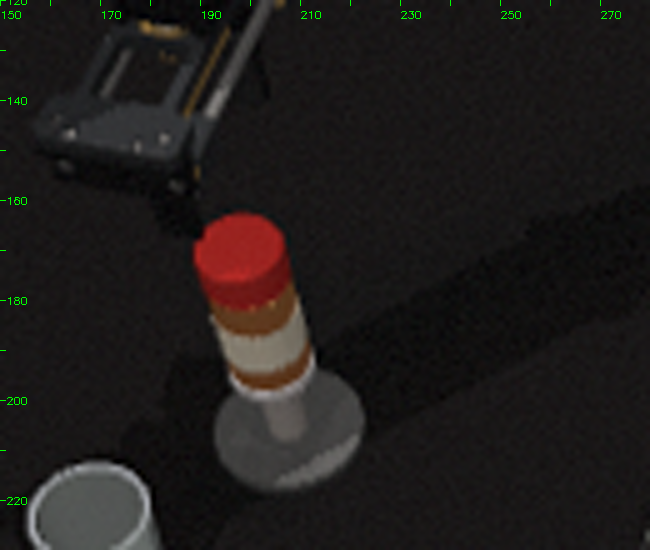

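>>> {"fn": "play_rows", "kwargs": {
  "translation": [
    [-15,0,8],
    [-30,0,16],
    [-35,0,19],
    [-35,0,19],
    [-35,0,19],
    [-35,0,19],
    [-30,0,17],
    [-18,0,11],
    [-8,0,5],
    [0,0,0]
  ],
  "turn": [
    [0,0,0],
    [0,0,0],
    [0,0,0],
    [0,0,0],
    [0,0,0],
    [0,0,0],
    [0,0,0],
    [0,0,0],
    [0,0,0],
    [0,0,0]
  ],
  "fingers": [1,1,1,1,1,1,1,1,1,1]
}}

```text
time: 13.2
position: [0.5515, -0.1079, 0.233]
tool_rot: [-1.234, 1.169, -1.168]
ft_force: [-0.0, -0.2, 1.6]
grip_width: 0.999
```

>>> {"fn": "play_rows", "kwargs": {
  "translation": [
    [0,0,0],
    [0,0,0],
    [0,0,0],
    [0,0,0],
    [0,0,0],
    [0,0,0],
    [0,0,0],
    [0,0,0],
    [0,0,0],
    [0,0,0]
  ],
  "turn": [
    [0,0,0],
    [0,0,0],
    [0,0,0],
    [0,0,0],
    [0,0,0],
    [0,0,0],
    [0,0,0],
    [0,0,0],
    [0,0,0],
    [0,0,0]
  ],
  "fingers": [1,1,1,1,1,1,1,1,1,1]
}}

```text
time: 14.03
position: [0.5507, -0.1103, 0.2331]
tool_rot: [-1.232, 1.172, -1.172]
ft_force: [1.8, -0.4, 0.7]
grip_width: 1.0
```

Run:
```python
from h import *
print("jar",atz("scene",198,169.4,.17))
snap("w8")
```

```text
jar [ 0.4326 -0.3546  0.17  ]
14.0333 pos [ 0.5507 -0.1103  0.2331] R [ 0.0501  0.      0.9987 -0.9987 -0.0001  0.0501  0.0001 -1.      0.    ] qd 0.0013652445883791905 F [ 1.7566 -0.3854  0.7248] w 1.0004197180283028
```

View pics/w8.png

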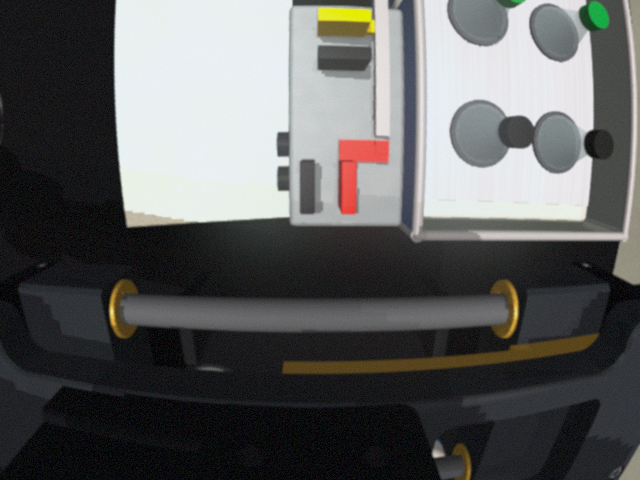

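Wrist view: yellow tab (345,20), black block (345,57), red block (307,187), red tab (348,187), all clear. I'll enlarge it.

Run:
```python
from h import *
crop("w8","w8a",280,130,130,110,6); crop("w8","w8b",280,0,130,80,6)
```

```text
(no output)
```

View pics/w8a.png

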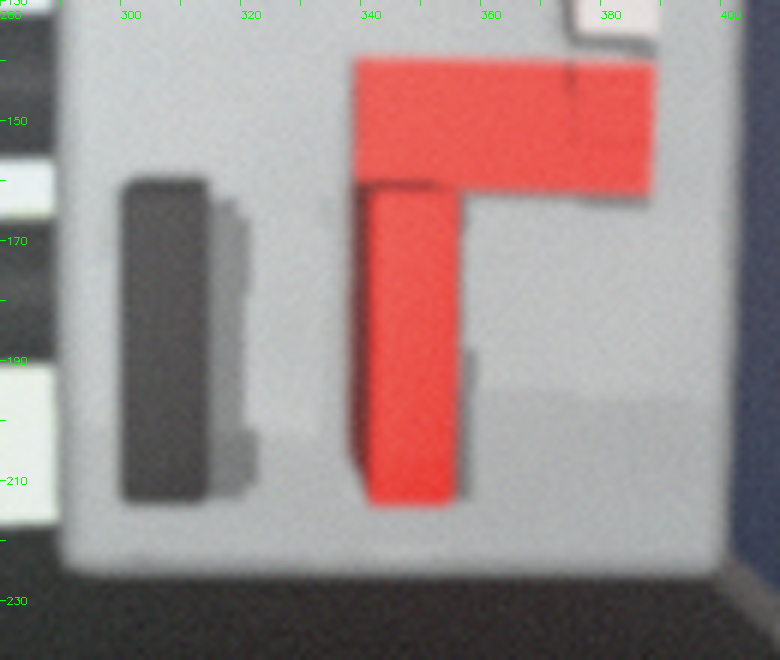

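View pics/w8b.png

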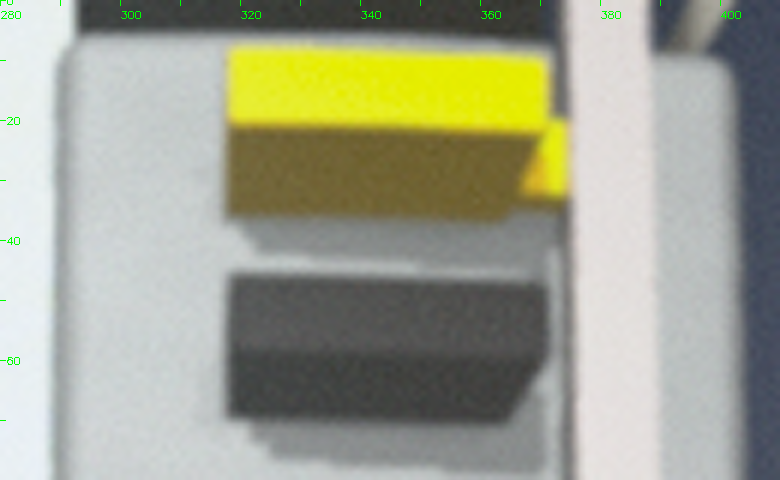

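Run:
```python
from h import *
i=ld("w8"); c,s=np.cos(.05),np.sin(.05); M=np.array([[c,s],[-s,c]])
f=lambda u,v:(M@(atz("wrist",u,v,.149,i)[:2]))
for n,p in dict(rb_o=(300.3,187),rb_i=(314.7,187),rt_i=(341.5,187),rt_o=(356.7,187),r_top=(307,160),r_bot=(307,213.8),rt_bot=(349,214)).items(): print(n,f(*p))
for n,p in dict(yt_o=(345,8.5),yt_i=(345,21.3),yb_i=(345,45.8),yb_o=(345,59),yl=(318,15),yr=(371.5,16),ybl=(318,52),ybr=(371,52)).items(): print(n,f(*p))
print("tool",M@[.5507,-.1103])
```

```text
rb_o [ 0.5358 -0.0973]
rb_i [ 0.5454 -0.0973]
rt_i [ 0.5634 -0.0972]
rt_o [ 0.5736 -0.0971]
r_top [ 0.5403 -0.0792]
r_bot [ 0.5402 -0.1156]
rt_bot [ 0.5687 -0.1156]
yt_o [0.5658 0.0268]
yt_i [0.5656 0.0171]
yb_i [ 0.5655 -0.0009]
yb_o [ 0.5654 -0.0104]
yl [0.5476 0.0215]
yr [0.5837 0.022 ]
ybl [ 0.5476 -0.0057]
ybr [ 0.5829 -0.0047]
tool [ 0.5445 -0.1377]
```

>>> {"fn": "play_rows", "kwargs": {
  "translation": [
    [-10,0,0.4],
    [-18,0,0.4],
    [-10,5,0.4],
    [0,15,0],
    [0,20,0],
    [0,20,0],
    [0,20,0],
    [0,18,0],
    [0,12,0],
    [0,5,0]
  ],
  "turn": [
    [0,0,0],
    [0,0,0],
    [0,0,0],
    [0,0,0],
    [0,0,0],
    [0,0,0],
    [0,0,0],
    [0,0,0],
    [0,0,0],
    [0,0,0]
  ],
  "fingers": [1,1,1,1,1,1,1,1,1,1],
  "grip_force": 30
}}

```text
time: 14.92
position: [0.5486, -0.0715, 0.1158]
tool_rot: [-1.235, 1.174, -1.17]
ft_force: [0.1, 0.5, 0.2]
grip_width: 0.998
```

>>> {"fn": "play_rows", "kwargs": {
  "translation": [
    [0,0,0],
    [0,0,0],
    [0,0,0],
    [0,0,0],
    [0,0,0],
    [0,0,0],
    [0,0,0],
    [0,0,0],
    [0,0,0],
    [0,0,0]
  ],
  "turn": [
    [0,0,0],
    [0,0,0],
    [0,0,0],
    [0,0,0],
    [0,0,0],
    [0,0,0],
    [0,0,0],
    [0,0,0],
    [0,0,0],
    [0,0,0]
  ],
  "fingers": [1,1,1,1,0.8,0.6,0.4,0.2,0,0]
}}

```text
time: 15.75
position: [0.55, -0.0724, 0.1181]
tool_rot: [-1.232, 1.172, -1.172]
ft_force: [0.2, -0.5, -0.7]
grip_width: 0.633
```

Run:
```python
from h import *
snap("w9"); snap("s9","side");crop("s9","s9c",260,170,160,120,5)
c,s=np.cos(.05),np.sin(.05); M=np.array([[c,s],[-s,c]])
print(M@ctrl.get_state()["position"][:2])
```

```text
15.75 pos [ 0.55   -0.0724  0.1181] R [ 0.0499  0.0001  0.9988 -0.9988 -0.0001  0.0499  0.0001 -1.      0.0001] qd 0.0020458250657591436 F [ 0.2471 -0.5332 -0.7177] w 0.6332157605119049
15.8 pos [ 0.5509 -0.0722  0.1181] R [ 0.0501  0.0022  0.9987 -0.9987  0.0001  0.0501  0.0001 -1.      0.0022] qd 0.04716789255635346 F [ 6.8237  0.0321 -5.6275] w 0.586044464385734
[ 0.5473 -0.0997]
```

View pics/s9c.png

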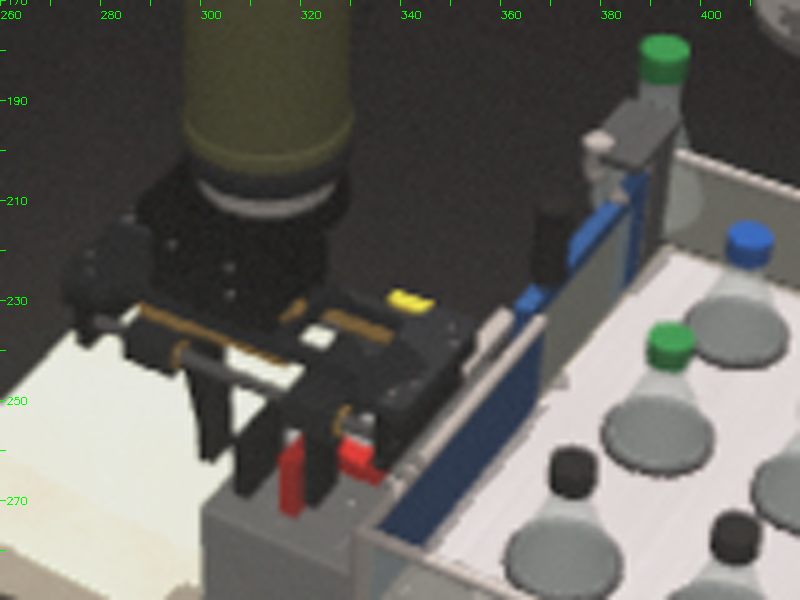

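>>> {"fn": "play_rows", "kwargs": {
  "translation": [
    [0,0,0],
    [0,0,0],
    [0,0,0],
    [0,0,0],
    [0,0,0],
    [0,0,0],
    [0,0,0],
    [0,0,0],
    [0,0,0],
    [0,0,0]
  ],
  "turn": [
    [0,0,0],
    [0,0,0],
    [0,0,0],
    [0,0,0],
    [0,0,0],
    [0,0,0],
    [0,0,0],
    [0,0,0],
    [0,0,0],
    [0,0,0]
  ],
  "fingers": [-0.2,-0.4,-0.6,-0.7,-0.7,-0.7,-0.7,-0.7,-0.7,-0.7]
}}

```text
time: 16.68
position: [0.55, -0.0723, 0.1181]
tool_rot: [-1.232, 1.172, -1.172]
ft_force: [0.8, 0.5, -0.4]
grip_width: 0.242
```

Run:
```python
from h import *
s=ctrl.get_state(); print(s["position"],s["ft_force"],s["grip_width"]*87)
```

```text
[ 0.55   -0.0723  0.1181] [ 0.8016  0.4944 -0.4052] 21.030584730640513
```

>>> {"fn": "play_rows", "kwargs": {
  "translation": [
    [0,0,0],
    [0,0,0],
    [0,0,0],
    [0,0,0],
    [0,0,0],
    [0,-10,0],
    [0,-25,0],
    [0,-30,0],
    [0,-30,0],
    [0,-20,0]
  ],
  "turn": [
    [0,0,0],
    [0,0,0],
    [0,0,0],
    [0,0,0],
    [0,0,0],
    [0,0,0],
    [0,0,0],
    [0,0,0],
    [0,0,0],
    [0,0,0]
  ],
  "fingers": [-0.2,0.2,0.6,1,1,1,1,1,1,1]
}}

```text
time: 17.52
position: [0.551, -0.0724, 0.2371]
tool_rot: [-1.23, 1.169, -1.175]
ft_force: [0.6, -0.6, -0.0]
grip_width: 0.915
```

>>> {"fn": "play_rows", "kwargs": {
  "translation": [
    [0,0,0],
    [0,0,0],
    [0,0,0],
    [0,0,0],
    [0,0,0],
    [0,0,0],
    [0,0,0],
    [0,0,0],
    [0,0,0],
    [0,0,0]
  ],
  "turn": [
    [0,-0.12,0],
    [0,-0.12,0],
    [0,-0.12,0],
    [0,-0.12,0],
    [0,-0.12,0],
    [0,-0.12,0],
    [0,-0.12,0],
    [0,-0.12,0],
    [0,-0.12,0],
    [0,-0.12,0]
  ],
  "fingers": [1,1,1,1,1,1,1,1,1,1]
}}

```text
time: 18.35
position: [0.55, -0.0724, 0.234]
tool_rot: [-1.557, 0.247, -0.248]
ft_force: [0.3, 0.7, 0.6]
grip_width: 0.997
```

>>> {"fn": "play_rows", "kwargs": {
  "translation": [
    [0,0,0],
    [0,0,0],
    [0,0,0],
    [0,0,0],
    [0,0,0],
    [0,0,0],
    [0,0,0],
    [0,0,0],
    [0,0,0],
    [0,0,0]
  ],
  "turn": [
    [0,-0.12,0],
    [0,-0.12,0],
    [0,-0.1,0],
    [0,-0.03,0],
    [0,0,0],
    [0,0,0],
    [0,0,0],
    [0,0,0],
    [0,0,0],
    [0,0,0]
  ],
  "fingers": [1,1,1,1,1,1,1,1,1,1]
}}

```text
time: 19.18
position: [0.55, -0.0723, 0.2331]
tool_rot: [-1.57, -0.038, 0.038]
ft_force: [0.1, -0.0, -0.1]
grip_width: 1.0
```

Run:
```python
from h import *
snap("w10");togo(.5648,.0285,.128); snap("s10","side");crop("s10","s10c",280,190,130,100,5)
```

```text
19.1833 pos [ 0.55   -0.0723  0.2331] R [ 0.9988  0.     -0.0489  0.0489 -0.      0.9988  0.     -1.     -0.    ] qd 0.002162745981853515 F [ 0.1149 -0.0226 -0.1349] w 0.9997524220687319
togo mm tool [ 19.7367 105.0788 100.0016] yaw jaw 1.61978662084776
19.2333 pos [ 0.55   -0.0723  0.2331] R [ 0.9988  0.     -0.049   0.049  -0.      0.9988  0.     -1.     -0.    ] qd 0.0024973654358273253 F [ 0.2734 -0.5387  0.3322] w 0.9960880147436473
```

View pics/w10.png

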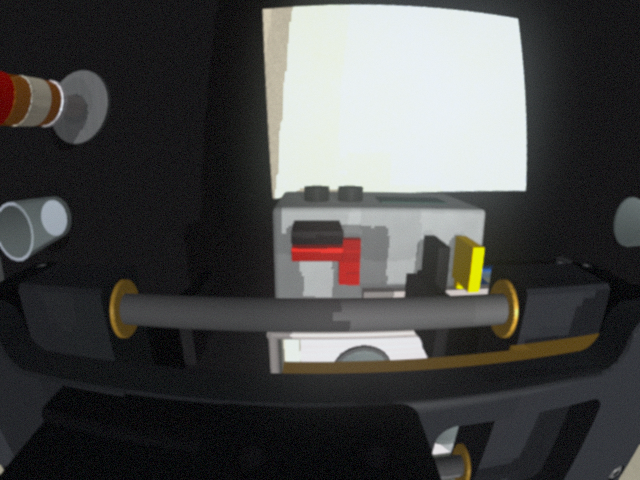

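View pics/s10c.png

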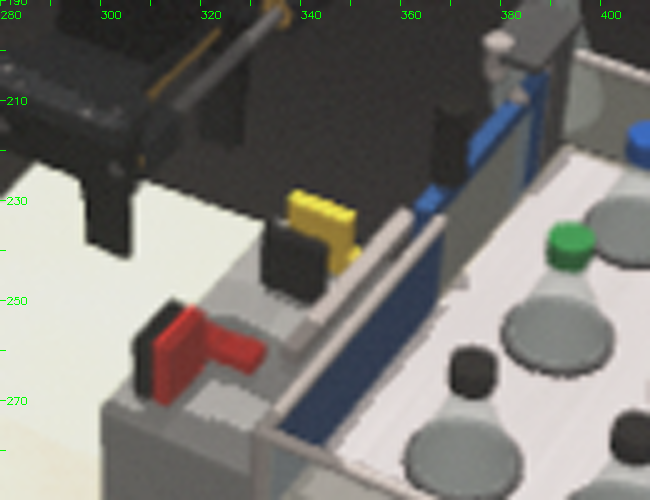

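>>> {"fn": "play_rows", "kwargs": {
  "translation": [
    [2,0,10],
    [3,0,22],
    [4,0,25],
    [4,0,22],
    [3,5,15],
    [0,15,5],
    [0,25,0],
    [0,25,0],
    [0,22,0],
    [0,13,0]
  ],
  "turn": [
    [0,0,0],
    [0,0,0],
    [0,0,0],
    [0,0,0],
    [0,0,0],
    [0,0,0],
    [0,0,0],
    [0,0,0],
    [0,0,0],
    [0,0,0]
  ],
  "fingers": [1,1,1,1,1,1,1,1,1,1]
}}

```text
time: 20.12
position: [0.5595, 0.0283, 0.1253]
tool_rot: [-1.57, -0.037, 0.042]
ft_force: [-0.9, 0.2, 0.5]
grip_width: 0.998
```

>>> {"fn": "play_rows", "kwargs": {
  "translation": [
    [0,0,0],
    [0,0,0],
    [0,0,0],
    [0,0,0],
    [0,0,0],
    [0,0,0],
    [0,0,0],
    [0,0,0],
    [0,0,0],
    [0,0,0]
  ],
  "turn": [
    [0,0,0],
    [0,0,0],
    [0,0,0],
    [0,0,0],
    [0,0,0],
    [0,0,0],
    [0,0,0],
    [0,0,0],
    [0,0,0],
    [0,0,0]
  ],
  "fingers": [1,1,1,0.8,0.6,0.4,0.2,0,-0.2,-0.4]
}}

```text
time: 20.95
position: [0.5611, 0.0297, 0.1281]
tool_rot: [-1.567, -0.039, 0.039]
ft_force: [0.5, 6.0, -0.3]
grip_width: 0.558
```

>>> {"fn": "play_rows", "kwargs": {
  "translation": [
    [0,0,0],
    [0,0,0],
    [0,0,0],
    [0,0,0],
    [0,0,0],
    [0,0,0],
    [0,0,0],
    [0,0,0],
    [0,0,0],
    [0,0,0]
  ],
  "turn": [
    [0,0,0],
    [0,0,0],
    [0,0,0],
    [0,0,0],
    [0,0,0],
    [0,0,0],
    [0,0,0],
    [0,0,0],
    [0,0,0],
    [0,0,0]
  ],
  "fingers": [-0.6,-0.7,-0.7,-0.7,-0.7,-0.7,-0.7,-0.7,-0.7,-0.7]
}}

```text
time: 21.78
position: [0.5612, 0.0281, 0.1281]
tool_rot: [-1.57, -0.039, 0.039]
ft_force: [0.4, 4.0, -0.8]
grip_width: 0.24
```

Run:
```python
from h import *
s=ctrl.get_state(); print(s["position"],s["ft_force"],s["grip_width"]*87)
snap("s11","side");crop("s11","s11c",280,150,150,120,5)
```

```text
[0.5612 0.0281 0.1281] [ 0.3717  4.0476 -0.767 ] 20.87084562389333
21.7833 pos [0.5612 0.0281 0.1281] R [ 0.9988  0.0004 -0.0497  0.0497  0.0009  0.9988  0.0004 -1.      0.0009] qd 0.0009885521053916294 F [ 0.3717  4.0476 -0.767 ] w 0.23989477728613023
```

View pics/s11c.png

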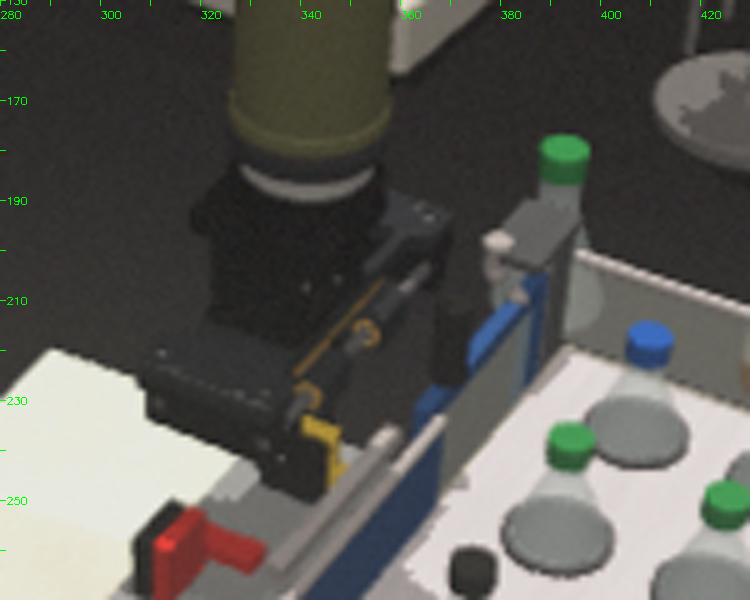

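>>> {"fn": "play_rows", "kwargs": {
  "translation": [
    [0,0,0],
    [0,0,0],
    [0,0,0],
    [0,0,0],
    [0,-15,0],
    [0,-25,0],
    [0,-25,0],
    [0,-20,0],
    [0,-5,0],
    [0,0,0]
  ],
  "turn": [
    [0,0,0],
    [0,0,0],
    [0,0,0],
    [0,0,0],
    [0,0,0],
    [0,0,0],
    [0,0,0],
    [0,0,0],
    [0,0,0],
    [0,0,0]
  ],
  "fingers": [-0.3,0,0.3,0.6,0.6,0.6,0.6,0.6,0.6,0.6]
}}

```text
time: 22.67
position: [0.5621, 0.0266, 0.2198]
tool_rot: [-1.571, -0.041, 0.035]
ft_force: [0.3, 0.5, -0.4]
grip_width: 0.79
```

Run:
```python
from h import *
snap("w12"); togo(.6015,.1179,.218); print(ctrl.get_state()["joint_positions"]); snap("s12","side"); crop("s12","s12c",300,190,130,90,5)
```

```text
22.6667 pos [0.5621 0.0266 0.2198] R [ 0.9988  0.0035 -0.0483  0.0483 -0.0007  0.9988  0.0034 -1.     -0.0009] qd 0.05163772018038938 F [ 0.3045  0.5065 -0.352 ] w 0.7903562046910024
togo mm tool [44.6312  0.0901 89.1968] yaw jaw 1.619220043583798
[ 0.1219  0.1466 -0.2397  1.6748  0.0365  1.3238  1.495 ]
22.7167 pos [0.5612 0.0266 0.2181] R [ 0.9988  0.0008 -0.0484  0.0484 -0.0007  0.9988  0.0007 -1.     -0.0007] qd 0.03517888904816942 F [-0.0601 -0.3794 -0.5546] w 0.7913481341153477
```

View pics/s12c.png

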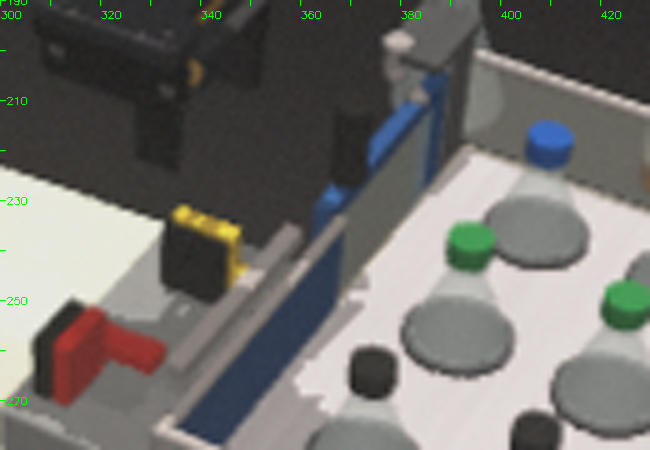

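View pics/w12.png

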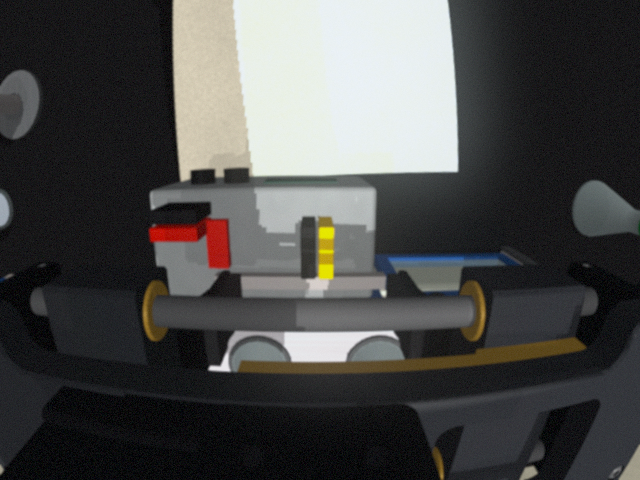

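>>> {"fn": "play_rows", "kwargs": {
  "translation": [
    [4,0,8],
    [8,0,16],
    [10,0,20],
    [10,0,20],
    [8,0,16],
    [4.6,0,9],
    [0,0,0],
    [0,0,0],
    [0,0,0],
    [0,0,0]
  ],
  "turn": [
    [0,0,0],
    [0,0,0],
    [0,0,0],
    [0,0,0],
    [0,0,0],
    [0,0,0],
    [0,-0.12,0],
    [0,-0.12,0],
    [0,-0.12,0],
    [0,-0.12,0]
  ],
  "fingers": [0.5,0.4,0.3,0.3,0.3,0.3,0.3,0.3,0.3,0.3]
}}

```text
time: 23.6
position: [0.6008, 0.1183, 0.2167]
tool_rot: [-1.53, -0.418, 0.421]
ft_force: [-0.7, -0.8, -0.4]
grip_width: 0.65
```

>>> {"fn": "play_rows", "kwargs": {
  "translation": [
    [0,0,0],
    [0,0,0],
    [0,0,0],
    [0,0,0],
    [0,0,0],
    [0,0,0],
    [0,0,0],
    [0,0,0],
    [0,0,0],
    [0,0,0]
  ],
  "turn": [
    [0,-0.12,0],
    [0,-0.1,0],
    [0,0,0],
    [0,0,0],
    [0,0,0],
    [0,0,0],
    [0,0,0],
    [0,0,0],
    [0,0,0],
    [0,0,0]
  ],
  "fingers": [0.3,0.3,0.3,0.3,0.3,0.3,0.3,0.3,0.3,0.3]
}}

```text
time: 24.43
position: [0.6013, 0.1185, 0.2181]
tool_rot: [-1.49, -0.586, 0.586]
ft_force: [-0.5, -0.1, 1.1]
grip_width: 0.649
```

Run:
```python
from h import *
snap("w13"); togo(.6015,.1179,.148); print(ctrl.get_state()["joint_positions"]);snap("s13","side"); crop("s13","s13c",300,130,150,110,5);snap("c13","scene"); crop("c13","c13c",290,190,130,110,5)
```

```text
24.4333 pos [0.6013 0.1185 0.2181] R [ 0.7324  0.0002 -0.6809  0.6809 -0.0001  0.7324  0.0001 -1.     -0.0002] qd 0.002573548570177609 F [-0.4858 -0.0994  1.0679] w 0.6494032867593615
togo mm tool [-0.2023 70.1181 -0.5341] yaw jaw 2.31978085373317
[ 0.0717  0.2663 -0.3732  1.5452  0.0986  1.3487  2.0085]
24.4833 pos [0.6013 0.1184 0.2181] R [ 0.7324  0.0001 -0.6809  0.6809 -0.0001  0.7324  0.0001 -1.     -0.0001] qd 0.001343460822113976 F [0.6316 0.2699 0.0316] w 0.6477083526676921
24.5333 pos [0.6013 0.1184 0.2181] R [ 0.7324  0.0001 -0.6809  0.6809 -0.      0.7324  0.0001 -1.     -0.0001] qd 0.002129477232397671 F [-0.7203 -0.3756 -0.5639] w 0.6546356561936533
```

View pics/s13c.png

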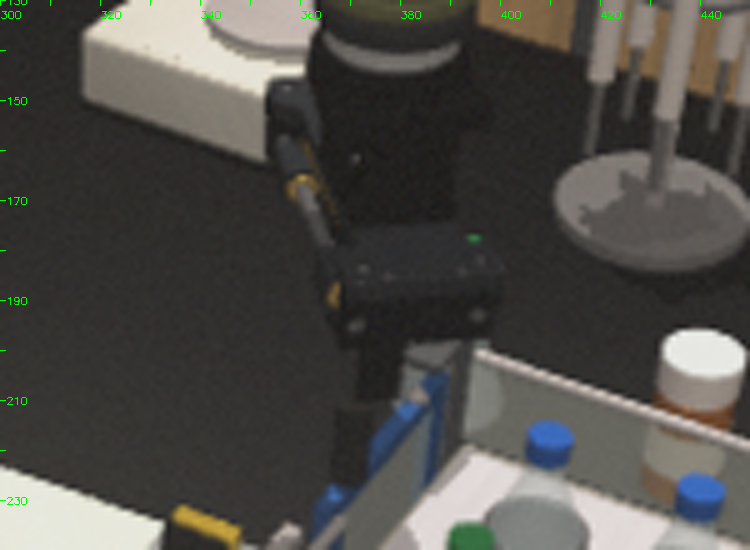

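View pics/c13c.png

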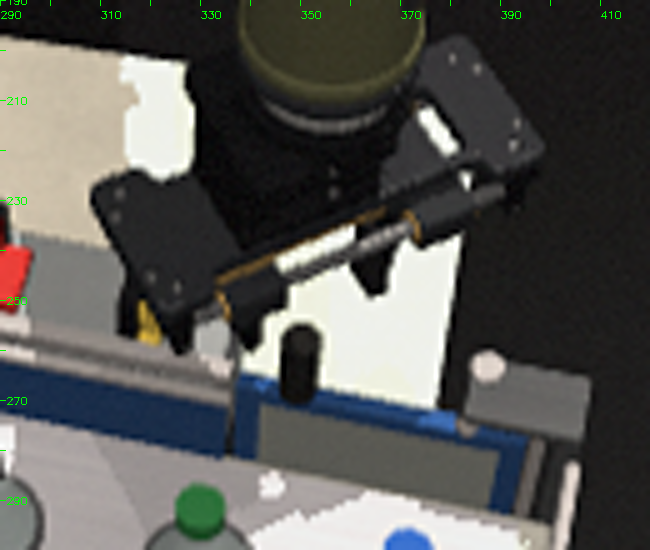

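View pics/w13.png

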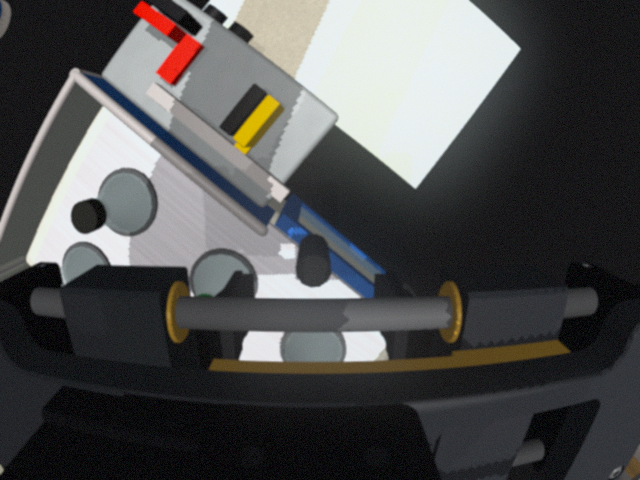

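```bash
python3 -c "
from h import *
print(atz('wrist',314,246,.19,ld('w13')))"
```

```text
[0.5906 0.1085 0.19  ]
```

>>> {"fn": "play_rows", "kwargs": {
  "translation": [
    [0,8,0],
    [0,15,0],
    [0,18,0],
    [0,15,0],
    [0,9,0],
    [0,5,0],
    [0,0,0],
    [0,0,0],
    [0,0,0],
    [0,0,0]
  ],
  "turn": [
    [0,0,0],
    [0,0,0],
    [0,0,0],
    [0,0,0],
    [0,0,0],
    [0,0,0],
    [0,0,0],
    [0,0,0],
    [0,0,0],
    [0,0,0]
  ],
  "fingers": [0.3,0.3,0.3,0.3,0.3,0.3,0.3,0.2,0,-0.2],
  "grip_force": 35
}}

```text
time: 25.42
position: [0.602, 0.1186, 0.1492]
tool_rot: [-1.491, -0.587, 0.584]
ft_force: [0.8, 0.4, -0.1]
grip_width: 0.527
```

>>> {"fn": "play_rows", "kwargs": {
  "translation": [
    [0,0,0],
    [0,0,0],
    [0,0,0],
    [0,0,0],
    [0,0,0],
    [0,0,0],
    [0,0,0],
    [0,0,0],
    [0,0,0],
    [0,0,0]
  ],
  "turn": [
    [0,0,0],
    [0,0,0],
    [0,0,0],
    [0,0,0],
    [0,0,0],
    [0,0,0],
    [0,0,0],
    [0,0,0],
    [0,0,0],
    [0,0,0]
  ],
  "fingers": [-0.4,-0.5,-0.6,-0.8,-0.8,-0.8,-0.8,-0.8,-0.8,-0.8]
}}

```text
time: 26.25
position: [0.6015, 0.1182, 0.1482]
tool_rot: [-1.491, -0.586, 0.585]
ft_force: [1.0, -0.8, 0.1]
grip_width: 0.224
```

```bash
cat > traj.py <<'E'
from h import *
# hinge in world, gate opening; rows in tool frame from current TCP
c,s=np.cos(.05),np.sin(.05); Mt=np.array([[c,-s],[s,c]])
H=Mt@np.array([.6067,.2077])
def post(q): return H+Mt@(.12*np.array([-np.sin(q),-np.cos(q)]))
st=ctrl.get_state();R=Ro.from_rotvec(st["tool_rot"]).as_matrix()
p=st["position"][:2]; d=p-H; 
v=Mt.T@d; print("pos",st["position"],"F",st["ft_force"],"w",st["grip_width"]*87,"r",np.linalg.norm(d),"q now",np.arctan2(-v[0],-v[1]))
import sys
if len(sys.argv)>1:
    qs=np.linspace(float(sys.argv[1]),float(sys.argv[2]),int(sys.argv[3])+1)
    for a,b in zip(qs,qs[1:]):
        t=1000*R.T@np.array([*(post(b)-post(a)),0]); print(round(b,3),t.round(1))
E
python3 traj.py 0 1.5 20
```

```text
pos [0.6015 0.1182 0.1482] F [ 0.9689 -0.8499  0.1471] w 19.454689003918325 r 0.1196637405806357 q now 0.00022911225302229635
0.075 [-6.7 -0.   6. ]
0.15 [-6.2 -0.   6.5]
0.225 [-5.7 -0.   7. ]
0.3 [-5.1 -0.   7.4]
0.375 [-4.6 -0.   7.7]
0.45 [-4.  -0.   8.1]
0.525 [-3.4 -0.   8.3]
0.6 [-2.7 -0.   8.6]
0.675 [-2.1 -0.   8.8]
0.75 [-1.4 -0.   8.9]
0.825 [-0.8 -0.   9. ]
0.9 [-0.1 -0.   9. ]
0.975 [ 0.6 -0.   9. ]
1.05 [ 1.3 -0.   8.9]
1.125 [ 1.9 -0.   8.8]
1.2 [ 2.6 -0.   8.6]
1.275 [ 3.2 -0.   8.4]
1.35 [ 3.8 -0.   8.1]
1.425 [ 4.4 -0.   7.8]
1.5 [ 5.  -0.   7.5]
```

>>> {"fn": "play_rows", "kwargs": {
  "translation": [
    [-6.7,0,6.0],
    [-6.2,0,6.5],
    [-5.7,0,7.0],
    [-5.1,0,7.4],
    [-4.6,0,7.7],
    [-4.0,0,8.1],
    [-3.4,0,8.3],
    [-2.7,0,8.6],
    [-2.1,0,8.8],
    [-1.4,0,8.9]
  ],
  "turn": [
    [0,0,0],
    [0,0,0],
    [0,0,0],
    [0,0,0],
    [0,0,0],
    [0,0,0],
    [0,0,0],
    [0,0,0],
    [0,0,0],
    [0,0,0]
  ],
  "fingers": [-0.9,-0.9,-0.9,-0.9,-0.9,-0.9,-0.9,-0.9,-0.9,-0.9],
  "grip_force": 40
}}

```text
time: 27.08
position: [0.5175, 0.1469, 0.1483]
tool_rot: [-1.491, -0.587, 0.585]
ft_force: [5.3, 1.1, -1.9]
grip_width: 0.218
```

```bash
python3 traj.py
python3 - <<'E'
from h import *
snap("c14","scene"); crop("c14","c14c",270,170,150,120,5)
E
```

```text
pos [0.5175 0.1469 0.1483] F [ 5.251   1.0846 -1.8866] w 18.990475522047955 r 0.11982960002718046 q now 0.7598051094856048
27.0833 pos [0.5175 0.1469 0.1483] R [ 0.7323  0.0016 -0.681   0.681   0.0001  0.7323  0.0012 -1.     -0.001 ] qd 0.14131540446872196 F [ 5.251   1.0846 -1.8866] w 0.21828132783963167
```

View pics/c14c.png

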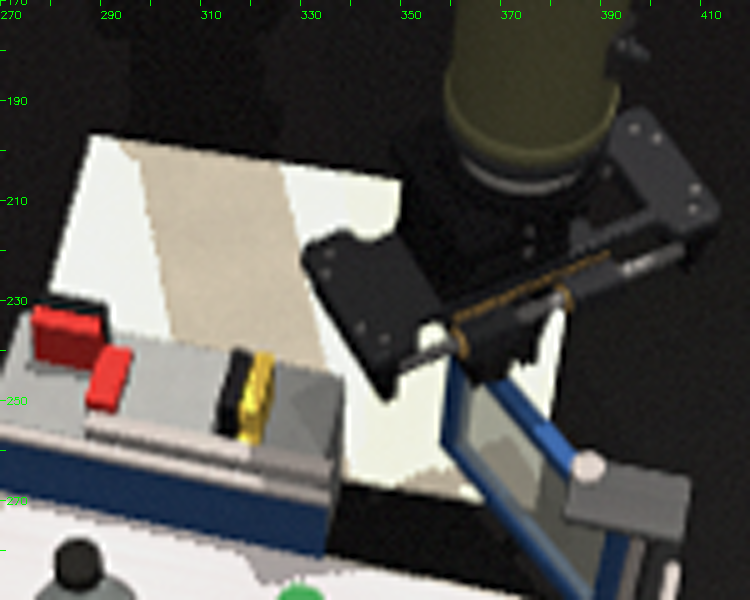

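The gate follows (about 0.76 rad) with the post in the fingers, and both catches are in. Continuing.

>>> {"fn": "play_rows", "kwargs": {
  "translation": [
    [-0.8,0,9.0],
    [-0.1,0,9.0],
    [0.6,0,9.0],
    [1.3,0,8.9],
    [1.9,0,8.8],
    [2.6,0,8.6],
    [3.2,0,8.4],
    [3.8,0,8.1],
    [4.4,0,7.8],
    [5.0,0,7.5]
  ],
  "turn": [
    [0,0,0],
    [0,0,0],
    [0,0,0],
    [0,0,0],
    [0,0,0],
    [0,0,0],
    [0,0,0],
    [0,0,0],
    [0,0,0],
    [0,0,0]
  ],
  "fingers": [-0.9,-0.9,-0.9,-0.9,-0.9,-0.9,-0.9,-0.9,-0.9,-0.9]
}}

```text
time: 27.97
position: [0.4766, 0.2215, 0.1482]
tool_rot: [-1.494, -0.585, 0.585]
ft_force: [5.1, -4.3, 1.2]
grip_width: 0.22
```

>>> {"fn": "play_rows", "kwargs": {
  "translation": [
    [0,0,0],
    [0,0,0],
    [0,0,0],
    [0,0,0],
    [0,0,0],
    [0,0,0],
    [0,0,0],
    [0,0,0],
    [0,0,0],
    [0,0,0]
  ],
  "turn": [
    [0,0,0],
    [0,0,0],
    [0,0,0],
    [0,0,0],
    [0,0,0],
    [0,0,0],
    [0,0,0],
    [0,0,0],
    [0,0,0],
    [0,0,0]
  ],
  "fingers": [-0.9,-0.9,-0.9,-0.9,-0.9,-0.9,-0.9,-0.9,-0.9,-0.9]
}}

```text
time: 28.8
position: [0.4767, 0.2214, 0.1482]
tool_rot: [-1.494, -0.585, 0.585]
ft_force: [4.2, -3.7, 1.2]
grip_width: 0.221
```

```bash
python3 traj.py
python3 - <<'E'
from h import *
snap("c15","scene"); snap("s15","side"); snap("w15")
E
```

```text
pos [0.4767 0.2214 0.1482] F [ 4.2483 -3.6889  1.2345] w 19.239063505652467 r 0.12002207122397238 q now 1.483700446371321
28.8 pos [0.4767 0.2214 0.1482] R [ 0.7333  0.0009 -0.6799  0.6799 -0.0033  0.7333 -0.0016 -1.     -0.003 ] qd 0.0018546545834897579 F [ 4.2483 -3.6889  1.2345] w 0.2211386609845111
28.85 pos [0.4766 0.2213 0.1482] R [ 0.7333  0.0008 -0.68    0.68   -0.0033  0.7332 -0.0017 -1.     -0.003 ] qd 0.0010547297176379095 F [ 5.1127 -4.0906  1.174 ] w 0.21941768269782183
28.9 pos [0.4766 0.2213 0.1482] R [ 0.7333  0.0008 -0.6799  0.6799 -0.0033  0.7333 -0.0017 -1.     -0.003 ] qd 0.0024288158700555536 F [ 3.3706 -4.2017  0.9567] w 0.22068129903314831
```

View pics/c15.png

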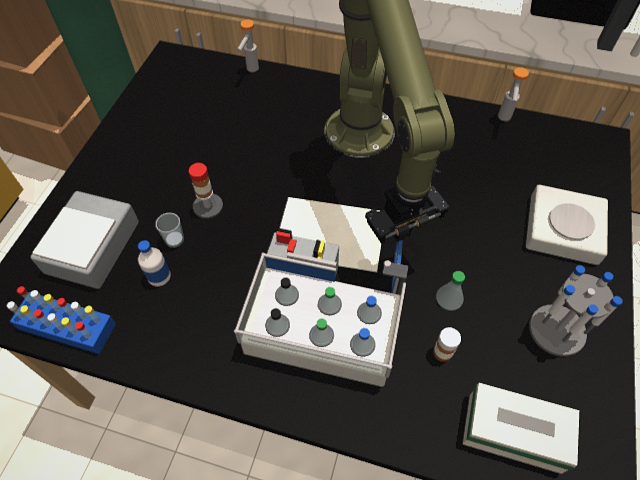

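View pics/s15.png

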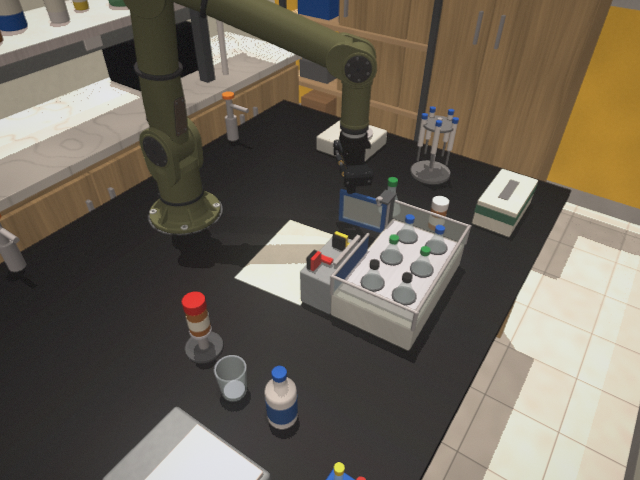

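View pics/w15.png

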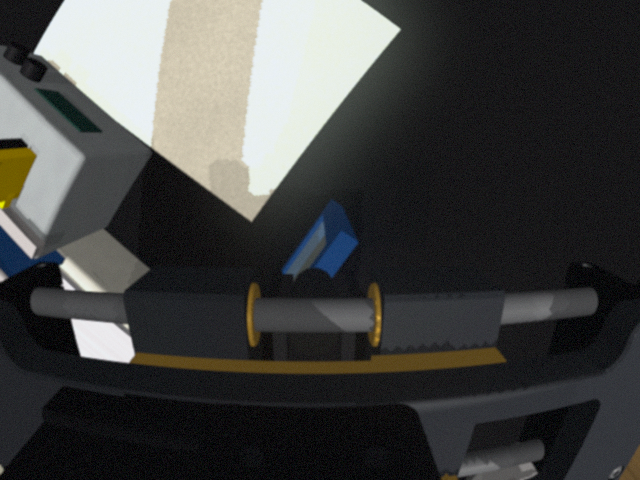

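```bash
python3 -c "
from bench import ctrl
print(ctrl.close_job())"
```

```text
the job is handed in; nothing more can be done
None
```

The whole sequence was carried out and handed in at about 29 s of the 72 s allowed. No verdict was reported.

1. **Jar:** I set it on the raised stand and let go. The camera put its cap about 3 mm from my estimate of the stand's centre. It still stood upright in the last pictures.
2. **Red catch, then yellow catch:** I squeezed each one until the jaws stopped at about 21 mm, against 22 mm expected when fully home. The pictures after each squeeze show both tabs against their blocks.
3. **Gate:** I pulled it by its post past the detent. It is held at about 1.48 rad, worked out from the gripper's position. The gripper is closed on the post (19 mm opening, 40 N grip set), and the arm was still, with about 5.5 N of spring load at the wrist.

The white-capped jar, beaker, bottle and flask look unmoved in the last pictures; I compared them by eye and did not measure them. Two readings disagreed slightly:
- **Stand position:** the cameras differed by up to 6 mm, and I used a combined estimate.
- **Post position:** a last wrist reading put the post about 14 mm off. I put this down to misreading where its top was, and the grip closed on the post as expected.

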